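Knock down the chute's stop pin and tip the scrap tray into the scrap bin

TASK

Take the mallet and use it to knock the stop pin of the scrap chute fully down, flush with the chute floor, then set the mallet back down on the bench. Then pick up the tray of old parts by its grip and tip it over the top of the chute so that all four parts slide down into the scrap bin, and set the empty tray back down flat on the bench. Do not touch the pin or the parts with the fingers, and leave the other things on the bench alone.

Things in the scene. Friction and masses are not known exactly. Their poses are not given: they have to be found in the camera images.
- scrap_chute: Fixed sheet-metal chute and scrap bin in one piece. Origin on the bench straight below the stop pin; +y is downhill. Slick floor, 111 mm wide, slopes 30 deg: height 115 mm at y=0, 167 mm at the open upper end (y=-95 mm), 68 mm at the lower end (y=87 mm). Side walls stand 45 mm square to the floor and flare out 30 deg (trough 163 mm wide at their tops)
- chute_mouth (a point): point on the chute floor, middle of its width, near its upper end (15 mm from it), at y=-80 mm of the chute; about 161 mm above the bench. Tip the tray with its lip near this point
- bin_in (a point): centre of the scrap bin's inner floor, 4 mm above the bench. The bin is an open box below the chute's lower end: chute x from -110 to 110 mm, y from 70 to 270 mm, 110 mm high at the sides, 130 mm at its far end, walls 4 mm
- stop_pin (a joint): travel of the stop pin, m: 0 = fully up (stands 30 mm out of the chute floor), 0.028 = fully down at its stop (2 mm out, counts as flush). It starts 0 to 6 mm down. Stiff: moves under about 7 to 9 N, then stays where it is left; it reaches a hard stop. Up, it blocks the parts
- pin_top (a point): centre of the flat top of the stop pin, a steel pin 34 mm in diameter in the middle of the chute floor; this point moves with the pin. The point's z axis is the pin's axis, square to the sloping floor (30 deg from vertical, leaning towards the chute's +y); pushing along -z drives it down
- mallet: Mallet standing on one face of its head, about 0.4 kg. Head: upright cylinder 54 mm in diameter, 90 mm long; origin at the centre of its lower striking face, z up along the head. Handle: wooden bar of 22 mm (y) by 28 mm (z) section along -x, its centreline 45 mm above the face, ending 180 mm from the head's axis
- mallet_center (a point): centre of the mallet's head
- mallet_grip (a point): point in the mallet's handle 65 mm from the head's axis (mallet x=-65 mm, z=45 mm); the fingers close across it along the mallet's y
- tray: Loose steel tray, about 0.3 kg, holding the four old parts. Origin at the centre of its underside, z up. Floor 150 mm (y) by 116 mm (x); walls 36 mm high, 4 mm thick at x=-58 and 58 mm and at the back (y=-75 mm). At the front (+y) only a low pouring lip, rising 25 deg to 16 mm height at y=100 mm. At the back a raked grip
- tray_grip (a point): point in the tray's grip (tray y=-98, z=69 mm), 40 mm from its foot. The grip is a flat rubber slab 14 mm thick, 80 mm wide (x), 60 mm long, rising from the top of the back wall and leaning 35 deg backwards (to -y) from vertical: grip it with the tool tilted 35 deg, pointing down and towards the tray's +y
- tray_lip (a point): middle of the edge of the tray's pouring lip (tray y=100, z=16 mm)
- spacer_a_center (a point): centre of a part in the tray: aluminium tube, 46 mm diameter, 62 mm long, about 70 g
- spacer_b_center (a point): centre of a second such tube
- clamp_block_center (a point): centre of a part in the tray: pale plastic block 44 x 62 (tray y) x 46 mm high with a dark bore, about 70 g
- hex_bush_center (a point): centre of a part in the tray: grey plastic hexagon bush, 46 mm across flats, 62 mm long, about 70 g
- spray_can: spray can, 56 mm diameter, 170 mm tall; origin under its centre. Leave alone
- grease_jar: jar, 72 mm diameter, 90 mm tall; origin under its centre. Leave alone
- wood_box: open wooden box 120 x 200 x 70 mm; origin under its centre. Leave alone
- wrench: spanner 180 mm long lying along its x; origin under its middle. Leave alone
- screwdriver: screwdriver 200 mm long lying along its x; origin under its middle. Leave alone
- socket: long steel socket, 32 mm diameter, 60 mm tall, standing; origin under its centre. Leave alone
Not all that is in view belongs to the job. Of the things like the mallet, leave any that is blue; of the rest the larger one is meant. What is shaped like the part that bears spacer_b_center but blue is not meant.

How it is judged:
By the outcome, as a careful person would: the job done as asked, in the order asked, and still so for the second after the job is handed in, with the robot touching nothing.
It also fails if it takes over 72 s, if anything falls off the work surface, if the arm or the gripper's body presses on something with over 40 N, if the wrist force passes 120 N, or if a joint passes its speed limit or range.

ROBOT

A 6-joint arm with a two-finger parallel gripper is mounted at the origin on the work surface. World frame = base frame: x ahead of the robot, y to its left, z up, the work surface at z = 0. Lengths are in m, angles in rad, forces in N, time in s.
With the tool pointing down it reaches from about 0.425 to 0.95 m from the base axis. Payload 14.7 kg.
Tool frame: the origin (TCP) lies between the finger pads; the fingertips stand 8 mm ahead of it and the grasp point (between the pads) lies 11 mm behind it (tcp_to_tips is the z of the fingertips in the tool frame, in m); z points along the fingers, y is the direction in which the jaws open and shut (so a half turn about z gives the same grasp; the last joint's range is limited). The gripper opens to 85 mm and grips with 20 to 120 N. Pads are 22 mm wide; open, the fingers measure 114 mm over their backs; the gripper's body (76 mm by 85 mm) begins 54 mm behind the grasp point. The pads swing forward as they close: fully open they stand 13 mm farther back than shut.
Start: joints at [1.199, 0.48, 1.596, -0, 1.065, -0.047], TCP at [0.207, 0.616, 0.239] pointing down, gripper open.
Joint ranges: [-2.75, 2.75], [-0.82, 2.05], [0.23, 2.67], [-1.56, 4.7], [0.09, 2.69], [-2.92, 2.92]. Speed limits (rad/s): [1.89, 1.89, 2.39, 3.01, 3.01, 3.01].

INTERFACE

Orientations are given as a unit quaternion [x, y, z, w].
In Python, from cell import * gives the robot as it stands.
- The arm moves only by the tool carry_out, never from a script. Its argument "increments" is a list of rows, each an object of numbers: "dx", "dy", "dz": the shift along the tool's x, y, z in m; "rx", "ry", "rz": the turn, a rotation vector about the tool's x, y, z in rad. A call has 1 to 10 rows; each row shifts and turns the commanded pose from where the row before left it, along the tool's axes as they then stand; what a row does not reach is not made up. A row lasts 1/10 s, in which the tool goes at most 50 mm and 8.59 degrees, less where a joint would pass 70% of its speed; a pose out of reach is approached as far as the arm can. A call with a gripper value outside its range is refused whole. "grip" is the closure in counts, from 0 (fully open) to 255 (shut), set as the call begins (left out, the last holds). The fingers move at their own pace and stop on an object; "newtons" is the grip in N (left out, the last holds). Time passes only in rows, so rows that do not move let the fingers close. It gives the time, the measured TCP pose, the force and the opening at its end, in the units of the state.
- read_state(): the state, without advancing time (a new reading comes with each control period).
- camera(name): name is "side" or "top" or "wrist"; returns a dict with "img" (400x640x3 uint8, blue, green, red), "z_map" (400x640 float32, m along the optical axis (not along the pixel's ray), 0 where there is no reading), "camera_matrix" (3x3 intrinsics, pixels), "T" (4x4, takes a point from camera to world coordinates); the wrist camera has in their place "mount" (4x4, takes a point from camera to tool coordinates, whose origin is the TCP and whose axes are the flange's). Camera axes: x right, y down, z forward; pixel columns grow to the right and rows downward; lengths in m; the calibration is good to about 2 mm. A picture is of the moment at which its call begins: read the wrist's pose just before it.
- job_done(): hands the job in, once; it reports no verdict.
The state is a dict: "t": time; "joints": joint angles; "joint_velocities": joint speeds; "joint_efforts": joint torques, N m; "tcp_pos": TCP position; "tcp_rot": TCP orientation; "contact_force": force on the tool from outside, world axes, zero at the start; "wrist_torque": the same for the moment, N m; "finger_gap": finger opening in m.
Only numpy, scipy, OpenCV 4.12 (cv2) and the standard library are available. Lean on these libraries where they do the work, as an engineer would, in place of code of your own. Each camera call takes 0.05 s, during which the arm holds its last target. There are 200 camera calls.

## Working session

There is one attempt and no reset: what is moved stays moved. The work goes in short steps, Python scripts to look and compute and a tool call to move; the robot and the scene stay as the last step left them, time stands still between calls to the robot, and variables do not carry over. Pictures are saved under pics/ and viewed, about 8 in all and at most 12, crops included, and the job is handed in when it is done.

Besides the shell and the picture viewer there is one more tool, called after "Call:" as name([rows], argument=value, ...), one row to a line, values as JSON. carry_out: Moves the arm, as the interface text tells. Its arguments: {"type":"object","properties":{"increments":{"type":"array"},"grip":{"type":"number"},"newtons":{"type":"number"}},"required":["increments"]}

```bash
ls; mkdir -p pics
python3 - <<'E'
from cell import *
import cv2,numpy as np,pickle
s=read_state();print(s)
for n in("top","side"):
    c=camera(n);pickle.dump(c,open(n+".pkl","wb"));cv2.imwrite(f"pics/{n}0.png",c["img"]);print(n,c["camera_matrix"],c["T"])
E
```

```text
pics
{'t': 0.0, 'joints': array([ 1.19941626e+00,  4.80825648e-01,  1.59686589e+00,  2.36048076e-05,
        1.06507360e+00, -4.65982616e-02]), 'joint_velocities': array([ 0.00025158, -0.00140919,  0.00120588,  0.00038799,  0.00111696,
       -0.00055188]), 'joint_efforts': array([-3.69019563e-05, -9.50639391e+01, -4.30184269e+01,  1.07549497e-04,
        1.26072258e-02,  1.93321063e-05]), 'tcp_pos': array([0.20724694, 0.61566492, 0.23867937]), 'tcp_rot': array([ 1.61683736e-01,  9.86842452e-01, -5.71340187e-04, -1.31724470e-04]), 'contact_force': array([0.41628225, 0.37857362, 0.41861954]), 'wrist_torque': array([ 0.00502947, -0.020261  , -0.00932946]), 'finger_gap': 0.08570301566207715}
top [[463.102796     0.         316.86608206]
 [  0.         463.102796   195.58959097]
 [  0.           0.           1.        ]] [[ 0.02340164 -0.99769375  0.06371462  0.41447969]
 [-0.99955581 -0.0245265  -0.01692997 -0.05757092]
 [ 0.01845362 -0.06329013 -0.99782455  1.43284944]
 [ 0.          0.          0.          1.        ]]
side [[422.39205856   0.         316.80874438]
 [  0.         422.39205856 201.79684795]
 [  0.           0.           1.        ]] [[ 7.70685328e-01 -3.02803293e-01  5.60673069e-01 -3.13779182e-01]
 [-6.37215740e-01 -3.65571253e-01  6.78464266e-01 -1.06372387e+00]
 [-4.75257463e-04 -8.80152160e-01 -4.74691426e-01  8.29201320e-01]
 [ 0.00000000e+00  0.00000000e+00  0.00000000e+00  1.00000000e+00]]
```

View pics/top0.png

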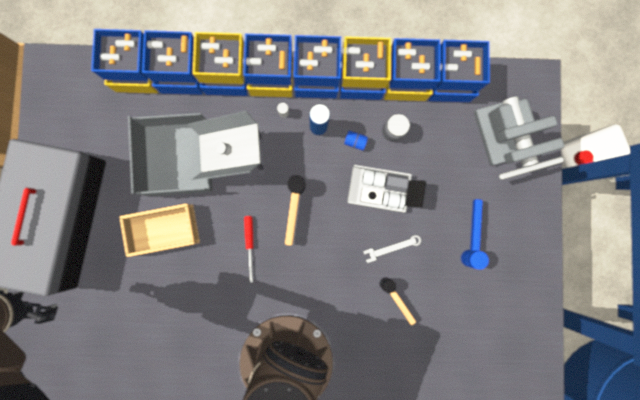

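View pics/side0.png

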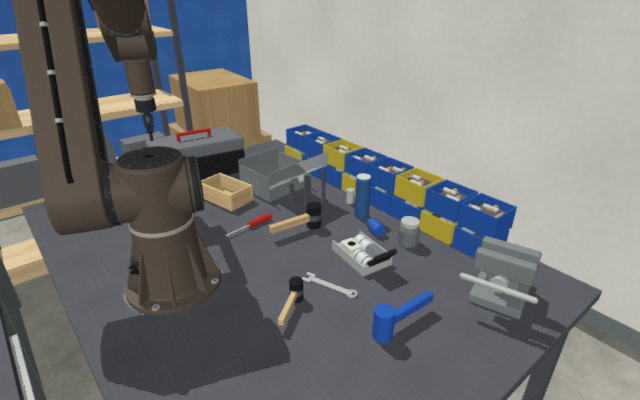

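```bash
cat > h.py <<'E'
import numpy as np,cv2,pickle
def cloud(c,T=None):
    T=c["T"] if T is None else T
    z=c["z_map"];K=c["camera_matrix"];v,u=np.mgrid[:z.shape[0],:z.shape[1]]
    P=np.stack([(u-K[0,2])/K[0,0]*z,(v-K[1,2])/K[1,1]*z,z],-1)@T[:3,:3].T+T[:3,3]
    P[z==0]=np.nan;return P
def line(P):
    m=P.mean(0);d=np.linalg.svd(P-m,full_matrices=False)[2][0];return m,d
def box(P):
    r=cv2.minAreaRect((P[:,:2]*1000).astype(np.float32));return r
E
python3 - <<'E'
from h import *
c=pickle.load(open("top.pkl","rb"));P=cloud(c);img=c["img"].astype(int);np.set_printoptions(precision=4,suppress=True)
def roi(u0,u1,v0,v1):
    return P[v0:v1,u0:u1].reshape(-1,3),img[v0:v1,u0:u1].reshape(-1,3)
p,_=roi(430,460,280,310);print("bench z",np.nanmedian(p[:,2]))
for nm,r in(("mallet",(278,312,170,250)),("small",(375,420,272,328)),("blue",(460,492,195,272))):
    p,q=roi(*r);k=p[:,2]>0.02
    hd=p[:,2]>np.nanpercentile(p[k][:,2],97)-.008;H=p[hd];print(nm,"top z",np.median(H[:,2]),"head",box(H))
    w=k&(q[:,2]-q[:,0]>50)&(p[:,2]<.08);L=p[w]
    if len(L)>10:
        m,d=line(L[:,:2]);print(" handle n",len(L),m,d,np.ptp((L[:,:2]-m)@d),"z",np.median(L[:,2]))
p,q=roi(340,432,155,220);k=(p[:,2]>.02);print("tray box >20mm",box(p[k]))
k=(p[:,2]>.028)&(p[:,2]<.042)&(q.min(1)>100);print("tray rim",k.sum(),box(p[k]))
g=(q.max(1)<70)&(p[:,2]>.045);print("grip",box(p[g]),p[g].mean(0),np.nanmin(p[g],0),np.nanmax(p[g],0))
p,q=roi(125,265,105,200)
# chute floor
F,fq=roi(205,255,130,165);ok=~np.isnan(F[:,2])
A=F[ok];
for t in(.03,.012,.006,.004):
    m=A.mean(0);n=np.linalg.svd(A-m,full_matrices=False)[2][2];n*=np.sign(n[2])
    A=F[ok];A=A[abs((A-m)@n)<t]
print("floor n",n,"tilt",np.degrees(np.arccos(n[2])),len(A),m,"downhill yaw",np.degrees(np.arctan2(n[1],n[0])))
h=(F[ok]-m)@n;Q=F[ok];k=(h>.018)&(h<.035);print("pin",k.sum(),np.median(h[k]),Q[k].mean(0),box(Q[k]))
k=p[:,2]>.1;print("bin/chute tall",box(p[k]))
k=(p[:,2]>.1)&(p[:,2]<.135)
pickle.dump((p,q),open("ch.pkl","wb"))
o=np.nan_to_num(P[100:205,120:430,2]);o=(np.clip(o,0,.25)*1000).astype(np.uint8)
a=cv2.resize(np.hstack([c["img"][100:250,120:430]]),None,fx=2.5,fy=2.5,interpolation=cv2.INTER_CUBIC)
b=cv2.resize(cv2.applyColorMap(np.pad(o,((0,45),(0,0))),cv2.COLORMAP_JET),None,fx=2.5,fy=2.5)[:220]
cv2.imwrite("pics/c1.png",np.vstack([a,b]))
E
```

```text
bench z -0.000786480318958338
mallet top z 0.08910989142913106 head ((533.9476928710938, -17.350820541381836), (49.79514694213867, 49.607200622558594), 1.1027016639709473)
 handle n 398 [ 0.433  -0.0069] [-0.9938  0.1115] 0.15411429669811944 z 0.058013751184273765
small top z 0.06673162003391475 head ((241.67724609375, -296.5047912597656), (37.76399230957031, 38.43646240234375), 69.76985168457031)
 handle n 220 [ 0.1767 -0.3426] [-0.8174 -0.576 ] 0.11618436912578016 z 0.042928531498111044
blue top z 0.08916195589057052 head ((325.47833251953125, -553.7909545898438), (50.925960540771484, 50.63806915283203), 16.148771286010742)
tray box >20mm ((528.762939453125, -288.3407897949219), (215.0369110107422, 116.4417495727539), 81.83281707763672)
tray rim 495 ((531.4595336914062, -269.9057922363281), (173.9024200439453, 116.27946472167969), 81.97502136230469)
grip ((526.31787109375, -321.1949768066406), (153.414794921875, 78.13375854492188), 78.2488021850586) [ 0.5153 -0.3677  0.0696] [ 0.4774 -0.3981  0.0451] [ 0.5563 -0.2396  0.093 ]
floor n [-0.0476  0.4977  0.866 ] tilt 29.998037760714123 1480 [0.6305 0.1704 0.1217] downhill yaw 95.46578326511668
pin 110 0.028100043790910058 [0.6253 0.1932 0.1401] ((625.5255737304688, 193.86984252929688), (31.007783889770508, 31.449066162109375), 89.02196502685547)
bin/chute tall ((619.3336791992188, 269.52972412109375), (221.42588806152344, 368.79345703125), 5.539334297180176)
```

View pics/c1.png

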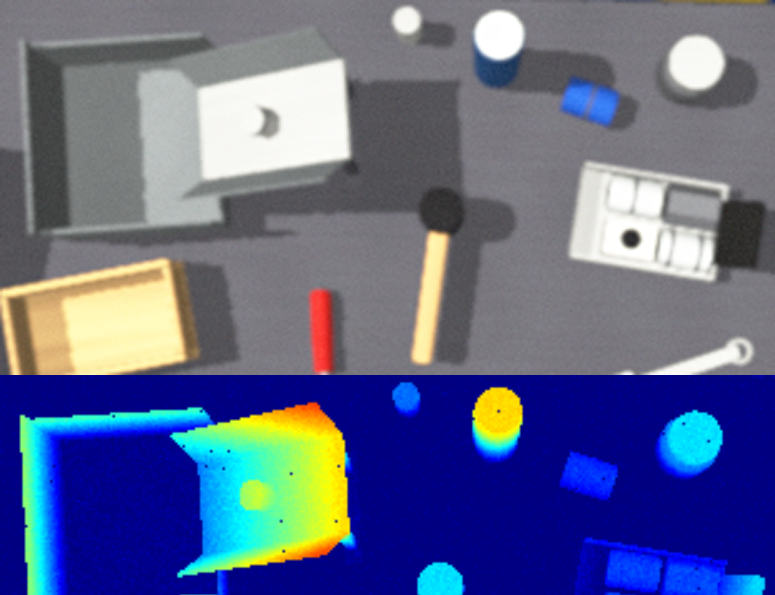

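The top view (bench z ≈ 0) shows three hammer-like tools. The meant mallet has its head at pixel (297,185). The smaller one is at (388,285) and the blue one at (475,258). The chute is at (226,149) with +y running to the image's left. The tray is at (385,188) with its lip to the left, and its dark grip is at (417,193). Measured chute tilt is 30.0° and pin height 28 mm, which match the given data. I'm moving above the mallet grip, with tool x towards the head.

Call:
carry_out([
  {"dx":-0.032,"dy":-0.0364,"dz":0.003},
  {"dx":-0.032,"dy":-0.0364,"dz":0.003},
  {"dx":-0.032,"dy":-0.0364,"dz":0.003},
  {"dx":-0.032,"dy":-0.0364,"dz":0.003},
  {"dx":-0.032,"dy":-0.0364,"dz":0.003},
  {"dx":-0.032,"dy":-0.0364,"dz":0.003},
  {"dx":-0.032,"dy":-0.0364,"dz":0.003},
  {"dx":-0.032,"dy":-0.0364,"dz":0.003},
  {"dx":-0.032,"dy":-0.0364,"dz":0.003},
  {"dx":-0.032,"dy":-0.0364,"dz":0.003},
], grip=0)

```text
invalid input at $.increments[0]: expected keys dx, dy, dz, rx, ry, rz
```

Call:
carry_out([
  {"dx":-0.032,"dy":-0.0364,"dz":0.003},
  {"dx":-0.032,"dy":-0.0364,"dz":0.003},
  {"dx":-0.032,"dy":-0.0364,"dz":0.003},
  {"dx":-0.032,"dy":-0.0364,"dz":0.003},
  {"rz":0.1463},
  {"rz":0.1463},
  {"rz":0.1463},
  {"rz":0.1463},
  {"rz":0.1463},
  {"rz":0.1463},
])

```text
invalid input at $.increments[0]: expected keys dx, dy, dz, rx, ry, rz
```

Call:
carry_out([
  {"rz":0.1463},
  {"rz":0.1463},
  {"rz":0.1463},
  {"rz":0.1463},
  {"rz":0.1463},
  {"rz":0.1463},
  {"rz":0.1463},
  {"rz":0.1463},
  {"rz":0.1463},
  {"rz":0.1463},
])

```text
invalid input at $.increments[0]: expected keys dx, dy, dz, rx, ry, rz
```

Call:
carry_out([
  {"rz":0.1463},
  {"rz":0.1463},
  {"rz":0.1463},
  {"rz":0.1463},
  {},
])

```text
invalid input at $.increments[0]: expected keys dx, dy, dz, rx, ry, rz
```

```bash
cat >> h.py <<'E'
from scipy.spatial.transform import Rotation as Ro
YC=np.radians(95.47);DH=np.array([np.cos(YC),np.sin(YC),0]);Z=np.array([0,0,1.])
PN=.5*DH+np.cos(np.pi/6)*Z; UP=-np.cos(np.pi/6)*DH+.5*Z   # pin axis, uphill along floor
PIN=np.array([.6254,.1936,.1393])
def frame(x,z): # tool x and z axes -> Rotation
    z=z/np.linalg.norm(z);y=np.cross(z,x);y/=np.linalg.norm(y);return Ro.from_matrix(np.stack([np.cross(y,z),y,z],1))
def plan(p0,R0,p1,R1,n=None,h=0):
    """rows for a straight path, printed one per line for writing into the move call"""
    p0,p1=np.array(p0),np.array(p1);rv=(R0.inv()*R1).as_rotvec();D=np.linalg.norm(p1-p0)
    if n is None:n=int(np.ceil(max(D/.045,np.degrees(np.linalg.norm(rv))/8.3,1)))
    R=R0;dr=np.round(rv/n,4)
    print(n,"rows  dist %.3f ang %.1f"%(D,np.degrees(np.linalg.norm(rv))),"r",dr)
    p=p0.copy()
    for k in range(n):
        d=np.round(R.inv().apply(p0+(p1-p0)*(k+1)/n-p),4);p=p+R.apply(d);R=R*Ro.from_rotvec(dr)
        if k==0 or np.linalg.norm(rv)>.02:print(d.tolist())
    return p,R
def here():
    from cell import read_state
    s=read_state();R=Ro.from_quat(s["tcp_rot"])
    print("t%.1f"%s["t"],"tcp",s["tcp_pos"].round(4),"x",R.as_matrix()[:,0].round(3),"z",R.as_matrix()[:,2].round(3),"F",s["contact_force"].round(1),"gap %.4f"%s["finger_gap"],"j",s["joints"].round(2))
    return s["tcp_pos"],R
E
python3 - <<'E'
from h import *
p,R=here();a=np.radians(-6.2)
plan(p,R,[.4694,-.0105,.2],frame(np.array([np.cos(a),np.sin(a),0]),-Z),21)
E
```

```text
t0.1 tcp [0.2073 0.6157 0.2388] x [-0.948  0.319  0.   ] z [-0.    -0.001 -1.   ] F [-0.2 -0.1 -0.3] gap 0.0852 j [ 1.2   0.48  1.6   0.    1.07 -0.05]
21 rows  dist 0.680 ang 167.6 r [-0.000e+00  1.000e-04  1.393e-01]
[-0.0213, -0.0243, 0.0019]
[-0.0246, -0.021, 0.0018]
[-0.0272, -0.0175, 0.0019]
[-0.0293, -0.0135, 0.0019]
[-0.031, -0.0094, 0.0018]
[-0.0319, -0.0049, 0.0019]
[-0.0323, -0.0004, 0.0018]
[-0.0321, 0.004, 0.0019]
[-0.0312, 0.0085, 0.0018]
[-0.0297, 0.0127, 0.0019]
[-0.0277, 0.0167, 0.0018]
[-0.0251, 0.0204, 0.0018]
[-0.022, 0.0237, 0.0019]
[-0.0185, 0.0265, 0.0018]
[-0.0146, 0.0288, 0.0018]
[-0.0105, 0.0306, 0.0019]
[-0.0062, 0.0317, 0.0018]
[-0.0017, 0.0323, 0.0018]
[0.0029, 0.0322, 0.0019]
[0.0072, 0.0315, 0.0018]
[0.0116, 0.0302, 0.0018]
```

Call:
carry_out([
  {"dx":-0.021,"dy":-0.024,"dz":0.002,"rx":0,"ry":0,"rz":0.139},
  {"dx":-0.025,"dy":-0.021,"dz":0.002,"rx":0,"ry":0,"rz":0.139},
  {"dx":-0.027,"dy":-0.0175,"dz":0.002,"rx":0,"ry":0,"rz":0.139},
  {"dx":-0.029,"dy":-0.0135,"dz":0.002,"rx":0,"ry":0,"rz":0.139},
  {"dx":-0.031,"dy":-0.0095,"dz":0.002,"rx":0,"ry":0,"rz":0.139},
  {"dx":-0.032,"dy":-0.005,"dz":0.002,"rx":0,"ry":0,"rz":0.139},
  {"dx":-0.032,"dy":-0.0005,"dz":0.002,"rx":0,"ry":0,"rz":0.139},
  {"dx":-0.032,"dy":0.004,"dz":0.002,"rx":0,"ry":0,"rz":0.139},
  {"dx":-0.031,"dy":0.0085,"dz":0.002,"rx":0,"ry":0,"rz":0.139},
  {"dx":-0.03,"dy":0.013,"dz":0.002,"rx":0,"ry":0,"rz":0.139},
], grip=0)

```text
t: 1.1
tcp_pos: [0.3325, 0.3173, 0.2191]
tcp_rot: [0.758, 0.652, -0.0, 0.0]
contact_force: [0.3, 0.7, -1.1]
finger_gap: 0.0852
```

Call:
carry_out([
  {"dx":-0.028,"dy":0.017,"dz":0.002,"rx":0,"ry":0,"rz":0.139},
  {"dx":-0.025,"dy":0.02,"dz":0.002,"rx":0,"ry":0,"rz":0.139},
  {"dx":-0.022,"dy":0.024,"dz":0.002,"rx":0,"ry":0,"rz":0.139},
  {"dx":-0.0185,"dy":0.0265,"dz":0.002,"rx":0,"ry":0,"rz":0.139},
  {"dx":-0.0145,"dy":0.029,"dz":0.002,"rx":0,"ry":0,"rz":0.139},
  {"dx":-0.0105,"dy":0.0305,"dz":0.002,"rx":0,"ry":0,"rz":0.139},
  {"dx":-0.006,"dy":0.032,"dz":0.002,"rx":0,"ry":0,"rz":0.139},
  {"dx":-0.0015,"dy":0.032,"dz":0.002,"rx":0,"ry":0,"rz":0.139},
  {"dx":0.003,"dy":0.032,"dz":0.002,"rx":0,"ry":0,"rz":0.139},
  {"dx":0.007,"dy":0.0315,"dz":0.002,"rx":0,"ry":0,"rz":0.139},
])

```text
t: 2.1
tcp_pos: [0.4592, 0.0198, 0.1991]
tcp_rot: [1.0, 0.015, -0.0, -0.0]
contact_force: [0.2, -0.1, -0.1]
finger_gap: 0.0854
```

Call:
carry_out([
  {"dx":0.0115,"dy":0.03,"dz":0,"rx":0,"ry":0,"rz":0.139},
  {"dx":0,"dy":0,"dz":0,"rx":0,"ry":0,"rz":0},
])

```text
t: 2.3
tcp_pos: [0.4731, -0.0112, 0.1992]
tcp_rot: [0.998, -0.055, 0.0, 0.0]
contact_force: [-0.9, 0.6, 0.8]
finger_gap: 0.0854
```

Run:
```python
from h import *
from cell import camera
p,R=here();c=camera("wrist");T=np.eye(4);T[:3,:3]=R.as_matrix();T[:3,3]=p;T=T@c["mount"]
P=cloud(c,T);im=c["img"].astype(int);cv2.imwrite("pics/w1.png",c["img"]);pickle.dump((c,T),open("w1.pkl","wb"))
np.set_printoptions(precision=4,suppress=True);print(c["mount"])
q=P.reshape(-1,3);b=im.reshape(-1,3)
near=np.linalg.norm(q[:,:2]-[.5,-.01],axis=1)<.2
w=near&(b[:,2]-b[:,0]>50)&(q[:,2]>.03)&(q[:,2]<.075);L=q[w]
print("handle",w.sum())
if w.sum()>20:
    m,d=line(L[:,:2]);print(m,d,np.ptp((L[:,:2]-m)@d),np.median(L[:,2]))
H=q[near&(q[:,2]>.08)&(q[:,2]<.1)&(b.max(1)<90)];print("head",len(H),box(H) if len(H)>5 else "")
```

```text
t2.3 tcp [ 0.4731 -0.0112  0.1992] x [ 0.994 -0.11   0.001] z [ 0.001 -0.001 -1.   ] F [-0.9  0.6  0.8] gap 0.0854 j [-0.09  0.29  2.03 -0.    0.82  1.59]
[[ 0.0001 -0.9648 -0.2631  0.0657]
 [ 1.      0.0001 -0.     -0.0006]
 [ 0.0001 -0.2631  0.9648 -0.1351]
 [ 0.      0.      0.      1.    ]]
handle 2905
[ 0.435  -0.0068] [-0.9941  0.1081] 0.1500687065269116 0.059376443843561444
head 3712 ((558.7127075195312, 63.53723907470703), (223.28533935546875, 51.99770736694336), 73.02312469482422)
```

View pics/w1.png

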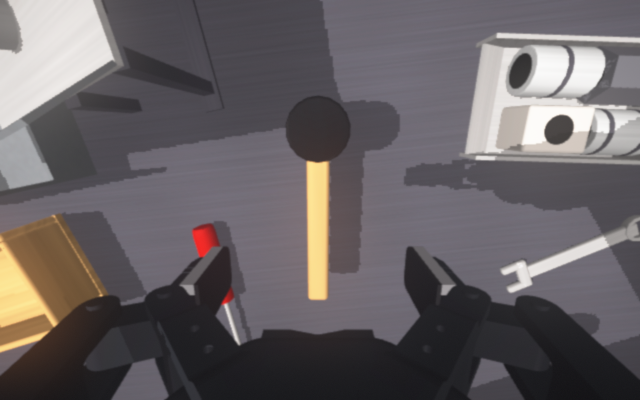

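The wrist view shows the black head at (318,128) and the handle down to (318,298), centred between the fingers. The screwdriver is clear at (205,240).

Call:
carry_out([
  {"dx":-0.004,"dy":0,"dz":0.03,"rx":0,"ry":0,"rz":0},
  {"dx":0,"dy":0,"dz":0.04,"rx":0,"ry":0,"rz":0},
  {"dx":0,"dy":0,"dz":0.04,"rx":0,"ry":0,"rz":0},
  {"dx":0,"dy":0,"dz":0.03,"rx":0,"ry":0,"rz":0},
  {"dx":0,"dy":0,"dz":0.016,"rx":0,"ry":0,"rz":0},
  {"dx":0,"dy":0,"dz":0.008,"rx":0,"ry":0,"rz":0},
  {"dx":0,"dy":0,"dz":0,"rx":0,"ry":0,"rz":0},
])

```text
t: 3.05
tcp_pos: [0.4669, -0.0074, 0.0347]
tcp_rot: [0.999, -0.05, -0.001, -0.0]
contact_force: [1.0, -0.2, -0.1]
finger_gap: 0.0853
```

Call:
carry_out([
  {"dx":0,"dy":0,"dz":0,"rx":0,"ry":0,"rz":0},
  {"dx":0,"dy":0,"dz":0,"rx":0,"ry":0,"rz":0},
  {"dx":0,"dy":0,"dz":0,"rx":0,"ry":0,"rz":0},
  {"dx":0,"dy":0,"dz":0,"rx":0,"ry":0,"rz":0},
  {"dx":0,"dy":0,"dz":0,"rx":0,"ry":0,"rz":0},
  {"dx":0,"dy":0,"dz":0,"rx":0,"ry":0,"rz":0},
  {"dx":0,"dy":0,"dz":0,"rx":0,"ry":0,"rz":0},
  {"dx":0,"dy":0,"dz":0,"rx":0,"ry":0,"rz":0},
], grip=255, newtons=100)

```text
t: 3.85
tcp_pos: [0.4679, -0.0081, 0.0358]
tcp_rot: [0.999, -0.051, 0.0, 0.0]
contact_force: [-3.0, 1.0, 11.2]
finger_gap: 0.0209
```

Call:
carry_out([
  {"dx":0,"dy":0,"dz":-0.015,"rx":0,"ry":0,"rz":0},
  {"dx":0,"dy":0,"dz":-0.03,"rx":0,"ry":0,"rz":0},
  {"dx":0,"dy":0,"dz":-0.045,"rx":0,"ry":0,"rz":0},
  {"dx":0,"dy":0,"dz":-0.045,"rx":0,"ry":0,"rz":0},
  {"dx":0,"dy":0,"dz":-0.045,"rx":0,"ry":0,"rz":0},
  {"dx":0,"dy":0,"dz":-0.045,"rx":0,"ry":0,"rz":0},
  {"dx":0,"dy":0,"dz":-0.045,"rx":0,"ry":0,"rz":0},
  {"dx":0,"dy":0,"dz":-0.025,"rx":0,"ry":0,"rz":0},
  {"dx":0,"dy":0,"dz":0,"rx":0,"ry":0,"rz":0},
])

```text
t: 4.75
tcp_pos: [0.4689, -0.0082, 0.3337]
tcp_rot: [0.999, -0.051, 0.003, 0.0]
contact_force: [-0.1, 0.1, -4.6]
finger_gap: 0.0209
```

Run:
```python
from h import *
from cell import camera
p,R=here();c=camera("wrist");T=c["mount"]  # tool-frame cloud
P=cloud(c,T);q=P.reshape(-1,3);b=c["img"].reshape(-1,3).astype(int);np.set_printoptions(precision=4,suppress=True)
L=q[(b[:,2]-b[:,0]>50)&(abs(q[:,1])<.03)&(q[:,2]<.06)];m,d=line(L);print("handle dir in tool",d,m,len(L))
H=q[(abs(q[:,1])<.045)&(q[:,0]>.03)&(q[:,0]<.11)&(q[:,2]<.0)&(q[:,2]>-.08)&(b.max(1)<90)];print(len(H),H.mean(0),box(H))
F=frame(-UP,-PN);tgt=PIN+.066*UP+.036*PN+.06*PN;print(tgt);plan(p,R,tgt,F)
```

```text
t4.8 tcp [ 0.4689 -0.0082  0.3337] x [ 0.995 -0.102  0.006] z [ 0.006 -0.    -1.   ] F [-0.1  0.1 -4.6] gap 0.0209 j [-0.08  0.12  1.87  0.    1.14  1.59]
handle dir in tool [-0.9992 -0.0248  0.0304] [ 0.0047 -0.0005 -0.0236] 5928
30013 [ 0.0679  0.0012 -0.054 ] ((66.6416015625, 1.0186843872070312), (52.194725036621094, 52.87974166870117), 5.997318744659424)
[0.6263 0.1845 0.2554]
13 rows  dist 0.261 ang 104.6 r [-0.0352 -0.0294 -0.1327]
[0.0105, -0.016, 0.0061]
[0.0127, -0.0146, 0.0052]
[0.0147, -0.013, 0.0043]
[0.0163, -0.0111, 0.0034]
[0.0178, -0.0088, 0.0026]
[0.0189, -0.0066, 0.0017]
[0.0196, -0.004, 0.0011]
[0.02, -0.0014, 0.0003]
[0.02, 0.0013, -0.0003]
[0.0197, 0.0039, -0.0007]
[0.019, 0.0065, -0.0012]
[0.0178, 0.009, -0.0014]
[0.0165, 0.0113, -0.0016]
```

Call:
carry_out([
  {"dx":0.0105,"dy":-0.016,"dz":0.006,"rx":-0.0352,"ry":-0.0294,"rz":-0.1327},
  {"dx":0.0127,"dy":-0.0146,"dz":0.005,"rx":-0.0352,"ry":-0.0294,"rz":-0.1327},
  {"dx":0.0147,"dy":-0.013,"dz":0.0045,"rx":-0.0352,"ry":-0.0294,"rz":-0.1327},
  {"dx":0.0163,"dy":-0.011,"dz":0.0035,"rx":-0.0352,"ry":-0.0294,"rz":-0.1327},
  {"dx":0.0178,"dy":-0.009,"dz":0.0025,"rx":-0.0352,"ry":-0.0294,"rz":-0.1327},
  {"dx":0.019,"dy":-0.0066,"dz":0.0017,"rx":-0.0352,"ry":-0.0294,"rz":-0.1327},
  {"dx":0.0196,"dy":-0.004,"dz":0.001,"rx":-0.0352,"ry":-0.0294,"rz":-0.1327},
  {"dx":0.02,"dy":-0.0014,"dz":0.0003,"rx":-0.0352,"ry":-0.0294,"rz":-0.1327},
  {"dx":0.02,"dy":0.0013,"dz":-0.0003,"rx":-0.0352,"ry":-0.0294,"rz":-0.1327},
  {"dx":0.0197,"dy":0.004,"dz":-0.0007,"rx":-0.0352,"ry":-0.0294,"rz":-0.1327},
])

```text
t: 5.8
tcp_pos: [0.5879, 0.1407, 0.2668]
tcp_rot: [0.791, 0.573, -0.146, 0.155]
contact_force: [0.8, -0.1, -3.7]
finger_gap: 0.0208
```

Call:
carry_out([
  {"dx":0.019,"dy":0.0065,"dz":-0.0012,"rx":-0.0352,"ry":-0.0294,"rz":-0.1327},
  {"dx":0.0178,"dy":0.009,"dz":-0.0014,"rx":-0.0352,"ry":-0.0294,"rz":-0.1327},
  {"dx":0.0165,"dy":0.011,"dz":-0.0016,"rx":-0.0352,"ry":-0.0294,"rz":-0.1327},
  {"dx":0,"dy":0,"dz":0,"rx":0,"ry":0,"rz":0},
  {"dx":0,"dy":0,"dz":0,"rx":0,"ry":0,"rz":0},
])

```text
t: 6.3
tcp_pos: [0.6232, 0.1847, 0.2491]
tcp_rot: [0.649, 0.715, -0.177, 0.189]
contact_force: [0.0, 0.1, -3.9]
finger_gap: 0.0212
```

Run:
```python
from h import *
from cell import camera
p,R=here();c=camera("wrist");T=np.eye(4);T[:3,:3]=R.as_matrix();T[:3,3]=p;cv2.imwrite("pics/w2.png",c["img"])
F=frame(-UP,-PN);tgt=PIN+.066*UP+.036*PN+.01*PN
e=R.inv().apply(PIN-p);print("pin in tool (want .066,.001, .096 )",e)
plan(p,R,tgt-.001*np.cross(-PN,-UP),F,5)
```

```text
t6.3 tcp [0.6232 0.1847 0.2491] x [-0.086  0.862 -0.5  ] z [ 0.041 -0.498 -0.866] F [ 0.   0.1 -3.9] gap 0.0212 j [ 0.5   0.6   1.48 -0.49  1.32  0.59]
pin in tool (want .066,.001, .096 ) [0.06234616 0.00393802 0.09079838]
5 rows  dist 0.045 ang 0.5 r [-0.0014 -0.      0.0008]
[-0.0007, 0.0005, 0.009]
```

View pics/w2.png

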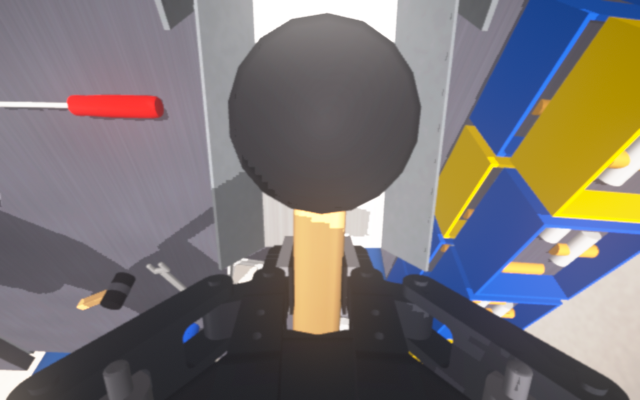

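The wrist view shows the head at (322,112), centred between the chute walls, whose floor spans columns 265–385. I'm pressing now along the pin axis.

Call:
carry_out([
  {"dx":-0.001,"dy":0.001,"dz":0.009,"rx":0,"ry":0,"rz":0},
  {"dx":-0.001,"dy":0.001,"dz":0.009,"rx":0,"ry":0,"rz":0},
  {"dx":-0.001,"dy":0.001,"dz":0.009,"rx":0,"ry":0,"rz":0},
  {"dx":-0.001,"dy":0,"dz":0.009,"rx":0,"ry":0,"rz":0},
  {"dx":0,"dy":0,"dz":0.009,"rx":0,"ry":0,"rz":0},
])

```text
t: 6.85
tcp_pos: [0.6296, 0.1583, 0.2138]
tcp_rot: [0.649, 0.715, -0.176, 0.19]
contact_force: [0.5, 0.2, -3.5]
finger_gap: 0.0207
```

Call:
carry_out([
  {"dx":0,"dy":0,"dz":0.003,"rx":0,"ry":0,"rz":0},
  {"dx":0,"dy":0,"dz":0.003,"rx":0,"ry":0,"rz":0},
  {"dx":0,"dy":0,"dz":0.003,"rx":0,"ry":0,"rz":0},
  {"dx":0,"dy":0,"dz":0.003,"rx":0,"ry":0,"rz":0},
  {"dx":0,"dy":0,"dz":0.003,"rx":0,"ry":0,"rz":0},
  {"dx":0,"dy":0,"dz":0.003,"rx":0,"ry":0,"rz":0},
])

```text
t: 7.45
tcp_pos: [0.6307, 0.1505, 0.1992]
tcp_rot: [0.649, 0.716, -0.175, 0.19]
contact_force: [-1.7, 0.9, 4.0]
finger_gap: 0.0206
```

Call:
carry_out([
  {"dx":0,"dy":0,"dz":0.003,"rx":0,"ry":0,"rz":0},
  {"dx":0,"dy":0,"dz":0.003,"rx":0,"ry":0,"rz":0},
  {"dx":0,"dy":0,"dz":0.003,"rx":0,"ry":0,"rz":0},
  {"dx":0,"dy":0,"dz":0.003,"rx":0,"ry":0,"rz":0},
])

```text
t: 7.85
tcp_pos: [0.6311, 0.1443, 0.1884]
tcp_rot: [0.649, 0.715, -0.175, 0.19]
contact_force: [0.3, 1.3, 4.9]
finger_gap: 0.0205
```

Run:
```python
from h import *
p,R=here();print(R.inv().apply(PIN-p))
```

```text
t7.8 tcp [0.6311 0.1443 0.1884] x [-0.085  0.862 -0.499] z [ 0.044 -0.497 -0.866] F [0.3 1.3 4.9] gap 0.0205 j [ 0.44  0.64  1.57 -0.53  1.18  0.61]
[ 0.06754609 -0.00076435  0.01774511]
```

Call:
carry_out([
  {"dx":0,"dy":0,"dz":0.002,"rx":0,"ry":0,"rz":0},
  {"dx":0,"dy":0,"dz":0.002,"rx":0,"ry":0,"rz":0},
  {"dx":0,"dy":0,"dz":0.002,"rx":0,"ry":0,"rz":0},
  {"dx":0,"dy":0,"dz":0.001,"rx":0,"ry":0,"rz":0},
])

```text
t: 8.25
tcp_pos: [0.6315, 0.1407, 0.1827]
tcp_rot: [0.649, 0.715, -0.175, 0.19]
contact_force: [-0.8, 2.9, 14.3]
finger_gap: 0.0209
```

Call:
carry_out([
  {"dx":0,"dy":0,"dz":0.001,"rx":0,"ry":0,"rz":0},
  {"dx":0,"dy":0,"dz":0.001,"rx":0,"ry":0,"rz":0},
])

```text
t: 8.45
tcp_pos: [0.6319, 0.14, 0.1822]
tcp_rot: [0.649, 0.715, -0.175, 0.19]
contact_force: [-3.6, 4.3, 29.7]
finger_gap: 0.0209
```

Run:
```python
from h import *
p,R=here();print(R.inv().apply(PIN-p))
```

```text
t8.4 tcp [0.6319 0.14   0.1822] x [-0.085  0.862 -0.5  ] z [ 0.045 -0.497 -0.866] F [-3.6  4.3 29.7] gap 0.0209 j [ 0.44  0.65  1.58 -0.54  1.17  0.62]
[ 0.06823062 -0.00118071  0.01022426]
```

Call:
carry_out([
  {"dx":0,"dy":0,"dz":0.001,"rx":0,"ry":0,"rz":0},
  {"dx":0,"dy":0,"dz":0,"rx":0,"ry":0,"rz":0},
])

```text
t: 8.65
tcp_pos: [0.6325, 0.1398, 0.1817]
tcp_rot: [0.649, 0.715, -0.174, 0.191]
contact_force: [-0.8, 3.8, 22.4]
finger_gap: 0.0204
```

Call:
carry_out([
  {"dx":0,"dy":0,"dz":-0.01,"rx":0,"ry":0,"rz":0},
  {"dx":0,"dy":0,"dz":-0.03,"rx":0,"ry":0,"rz":0},
  {"dx":0,"dy":0,"dz":-0.045,"rx":0,"ry":0,"rz":0},
  {"dx":-0.02,"dy":0,"dz":-0.04,"rx":0,"ry":0,"rz":0},
  {"dx":-0.04,"dy":0,"dz":-0.02,"rx":0,"ry":0,"rz":0},
  {"dx":-0.045,"dy":0,"dz":0,"rx":0,"ry":0,"rz":0},
  {"dx":-0.045,"dy":0,"dz":0,"rx":0,"ry":0,"rz":0},
])

```text
t: 9.35
tcp_pos: [0.6374, 0.0817, 0.3809]
tcp_rot: [0.649, 0.716, -0.176, 0.189]
contact_force: [1.3, -0.1, -3.7]
finger_gap: 0.0206
```

Run:
```python
from h import *
from cell import camera
p,R=here();c=camera("top");P=cloud(c);np.set_printoptions(precision=4,suppress=True)
cv2.imwrite("pics/t2.png",cv2.resize(c["img"][90:270,110:440],None,fx=2.3,fy=2.3,interpolation=cv2.INTER_CUBIC))
base=PIN-.028*PN
q=P[110:190,195:262].reshape(-1,3);q=q[~np.isnan(q[:,2])];h=(q-base)@PN;r=np.linalg.norm((q-base)-np.outer(h,PN),axis=1)
k=abs(h)<.06
print("pin h",np.median(h[k&(r<.012)]),"n",(k&(r<.012)).sum(),"floor h",np.median(h[k&(r>.025)&(r<.045)]),(k&(r>.025)&(r<.045)).sum())
a=np.radians(-5.9);F=frame(np.array([np.cos(a),np.sin(a),0]),-Z)
plan(p,R,[.4689,-.0085,.2],F)
```

```text
t9.3 tcp [0.6374 0.0817 0.3809] x [-0.087  0.862 -0.499] z [ 0.043 -0.497 -0.867] F [ 1.3 -0.1 -3.7] gap 0.0206 j [ 0.35  0.45  1.42 -0.51  1.45  0.36]
pin h 0.002441815265443605 n 12 floor h 0.0007374131122402889 266
13 rows  dist 0.263 ang 104.7 r [0.0352 0.0294 0.1329]
[0.0021, -0.0135, 0.0149]
[-0.0001, -0.0131, 0.0155]
[-0.0023, -0.0123, 0.0159]
[-0.0043, -0.0114, 0.0161]
[-0.0063, -0.0101, 0.0164]
[-0.0079, -0.0086, 0.0166]
[-0.0095, -0.0068, 0.0165]
[-0.0107, -0.0049, 0.0164]
[-0.0118, -0.0028, 0.0163]
[-0.0124, -0.0006, 0.0159]
[-0.0128, 0.0016, 0.0156]
[-0.013, 0.0038, 0.0151]
[-0.0127, 0.0061, 0.0145]
```

Call:
carry_out([
  {"dx":0.002,"dy":-0.0135,"dz":0.015,"rx":0.0352,"ry":0.0294,"rz":0.133},
  {"dx":0,"dy":-0.013,"dz":0.0155,"rx":0.0352,"ry":0.0294,"rz":0.133},
  {"dx":-0.0023,"dy":-0.0123,"dz":0.016,"rx":0.0352,"ry":0.0294,"rz":0.133},
  {"dx":-0.0043,"dy":-0.0114,"dz":0.016,"rx":0.0352,"ry":0.0294,"rz":0.133},
  {"dx":-0.0063,"dy":-0.01,"dz":0.0164,"rx":0.0352,"ry":0.0294,"rz":0.133},
  {"dx":-0.008,"dy":-0.0086,"dz":0.0166,"rx":0.0352,"ry":0.0294,"rz":0.133},
  {"dx":-0.0095,"dy":-0.0068,"dz":0.0165,"rx":0.0352,"ry":0.0294,"rz":0.133},
  {"dx":-0.0107,"dy":-0.005,"dz":0.0164,"rx":0.0352,"ry":0.0294,"rz":0.133},
  {"dx":-0.0118,"dy":-0.0028,"dz":0.0163,"rx":0.0352,"ry":0.0294,"rz":0.133},
  {"dx":-0.0124,"dy":-0.0006,"dz":0.016,"rx":0.0352,"ry":0.0294,"rz":0.133},
])

```text
t: 10.4
tcp_pos: [0.5073, 0.0127, 0.2399]
tcp_rot: [0.987, 0.143, -0.046, 0.049]
contact_force: [-0.3, -1.1, -4.2]
finger_gap: 0.0204
```

Call:
carry_out([
  {"dx":-0.0128,"dy":0.0016,"dz":0.0156,"rx":0.0352,"ry":0.0294,"rz":0.133},
  {"dx":-0.013,"dy":0.0038,"dz":0.015,"rx":0.0352,"ry":0.0294,"rz":0.133},
  {"dx":-0.0127,"dy":0.006,"dz":0.0145,"rx":0.0352,"ry":0.0294,"rz":0.133},
  {"dx":0,"dy":0,"dz":0,"rx":0,"ry":0,"rz":0},
  {"dx":0,"dy":0,"dz":0,"rx":0,"ry":0,"rz":0},
])

```text
t: 10.9
tcp_pos: [0.4688, -0.008, 0.199]
tcp_rot: [0.999, -0.053, -0.0, 0.0]
contact_force: [-0.2, -0.0, -3.1]
finger_gap: 0.0205
```

Run:
```python
from h import *
from cell import camera
p,R=here();c=camera("wrist");np.set_printoptions(precision=4,suppress=True)
q=cloud(c,c["mount"]).reshape(-1,3);b=c["img"].reshape(-1,3).astype(int)
H=q[(abs(q[:,1])<.03)&(q[:,0]>.045)&(q[:,0]<.09)&(q[:,2]<-.03)&(q[:,2]>-.08)&(b.max(1)<90)]
m=H.mean(0);n=np.linalg.svd(H-m,full_matrices=False)[2][2];n*=np.sign(n[2]);print("head top",m,"face normal tool",n,"world",R.apply(n))
c=camera("top");P=cloud(c);base=PIN-.028*PN
q=P[110:190,195:262].reshape(-1,3);q=q[~np.isnan(q[:,2])];h=(q-base)@PN;r=np.linalg.norm((q-base)-np.outer(h,PN),axis=1);k=abs(h)<.06
print("pin h",np.median(h[k&(r<.012)]),(k&(r<.012)).sum(),"floor",np.median(h[k&(r>.025)&(r<.045)]))
# tray, unobstructed by arm? grip / rim
q=P[155:222,338:435].reshape(-1,3);k=q[:,2]>.02;print("tray",box(q[k]),box(q[q[:,2]>.006]))
k=q[:,2]>.075;print("grip top",box(q[k]))
pickle.dump(c,open("top2.pkl","wb"))
```

```text
t10.9 tcp [ 0.4688 -0.008   0.199 ] x [ 0.994 -0.105 -0.001] z [-0.001 -0.    -1.   ] F [-0.2 -0.  -3.1] gap 0.0205 j [-0.08  0.28  2.04 -0.    0.82  1.6 ]
head top [ 0.0682 -0.0002 -0.0553] face normal tool [0.0107 0.0003 0.9999] world [ 0.0099 -0.0017 -0.9999]
pin h 0.0032627721656034673 43 floor 0.0010043309514316434
tray ((528.6969604492188, -288.9495544433594), (215.85595703125, 116.5331039428711), 81.95780944824219) ((534.798095703125, -295.836181640625), (204.9701385498047, 297.6504211425781), 1.4971725940704346)
grip top ((515.5684204101562, -383.3296203613281), (23.039196014404297, 78.48544311523438), 83.37483978271484)
```

The pin now stands 2.3 mm proud of the chute floor, so it is flush. I'm setting the mallet down at its old place.

Call:
carry_out([
  {"dx":0,"dy":0,"dz":0.02,"rx":0,"ry":0,"rz":0},
  {"dx":0,"dy":0,"dz":0.04,"rx":0,"ry":0,"rz":0},
  {"dx":0,"dy":0,"dz":0.04,"rx":0,"ry":0,"rz":0},
  {"dx":0,"dy":0,"dz":0.035,"rx":0,"ry":0,"rz":0},
  {"dx":0,"dy":0,"dz":0.015,"rx":0,"ry":0,"rz":0},
  {"dx":0,"dy":0,"dz":0.006,"rx":0,"ry":0,"rz":0},
  {"dx":0,"dy":0,"dz":0.003,"rx":0,"ry":0,"rz":0},
  {"dx":0,"dy":0,"dz":0.002,"rx":0,"ry":0,"rz":0},
  {"dx":0,"dy":0,"dz":0.001,"rx":0,"ry":0,"rz":0},
  {"dx":0,"dy":0,"dz":0,"rx":0,"ry":0,"rz":0},
])

```text
t: 12.0
tcp_pos: [0.4702, -0.0078, 0.0379]
tcp_rot: [0.999, -0.053, 0.001, 0.0]
contact_force: [-0.2, -0.1, -2.7]
finger_gap: 0.0206
```

Call:
carry_out([
  {"dx":0,"dy":0,"dz":0.001,"rx":0,"ry":0,"rz":0},
  {"dx":0,"dy":0,"dz":0.001,"rx":0,"ry":0,"rz":0},
  {"dx":0,"dy":0,"dz":0,"rx":0,"ry":0,"rz":0},
])

```text
t: 12.3
tcp_pos: [0.4699, -0.0078, 0.0354]
tcp_rot: [0.999, -0.053, 0.001, 0.0]
contact_force: [-0.5, -1.0, -0.9]
finger_gap: 0.0204
```

Call:
carry_out([
  {"dx":0,"dy":0,"dz":0.0005,"rx":0,"ry":0,"rz":0},
  {"dx":0,"dy":0,"dz":0.0005,"rx":0,"ry":0,"rz":0},
])

```text
t: 12.5
tcp_pos: [0.4694, -0.0078, 0.0347]
tcp_rot: [0.999, -0.053, 0.0, 0.0]
contact_force: [-8.4, 0.2, 26.3]
finger_gap: 0.0209
```

Call:
carry_out([
  {"dx":0,"dy":0,"dz":0,"rx":0,"ry":0,"rz":0},
  {"dx":0,"dy":0,"dz":0,"rx":0,"ry":0,"rz":0},
  {"dx":0,"dy":0,"dz":0,"rx":0,"ry":0,"rz":0},
  {"dx":0,"dy":0,"dz":0,"rx":0,"ry":0,"rz":0},
  {"dx":0,"dy":0,"dz":0,"rx":0,"ry":0,"rz":0},
  {"dx":0,"dy":0,"dz":0,"rx":0,"ry":0,"rz":0},
  {"dx":0,"dy":0,"dz":0,"rx":0,"ry":0,"rz":0},
  {"dx":0,"dy":0,"dz":-0.01,"rx":0,"ry":0,"rz":0},
  {"dx":0,"dy":0,"dz":-0.03,"rx":0,"ry":0,"rz":0},
  {"dx":0,"dy":0,"dz":-0.04,"rx":0,"ry":0,"rz":0},
], grip=0)

```text
t: 13.5
tcp_pos: [0.4684, -0.0077, 0.1146]
tcp_rot: [0.999, -0.053, -0.001, 0.0]
contact_force: [1.6, 0.5, 0.5]
finger_gap: 0.0853
```

Call:
carry_out([
  {"dx":0,"dy":0,"dz":-0.04,"rx":0,"ry":0,"rz":0},
  {"dx":0,"dy":0,"dz":-0.04,"rx":0,"ry":0,"rz":0},
  {"dx":0,"dy":0,"dz":-0.03,"rx":0,"ry":0,"rz":0},
  {"dx":0,"dy":0,"dz":-0.02,"rx":0,"ry":0,"rz":0},
])

```text
t: 13.9
tcp_pos: [0.4699, -0.0078, 0.2474]
tcp_rot: [0.999, -0.053, 0.002, 0.0]
contact_force: [0.2, 0.2, -0.8]
finger_gap: 0.0852
```

```bash
cat >> h.py <<'E'
def tray(o,yaw,pitch=0):
    """axes of the tray pitched nose down, tool rotation gripping it"""
    t=np.array([np.cos(yaw),np.sin(yaw),0]);ty=np.cos(pitch)*t-np.sin(pitch)*Z;tz=np.sin(pitch)*t+np.cos(pitch)*Z
    s,c=np.sin(np.radians(35)),np.cos(np.radians(35));zt=s*ty-c*tz
    return ty,tz,zt,frame(np.cross(ty,tz),zt)
E
python3 - <<'E'
from h import *
p,R=here()
o=np.array([.530,-.2805,0]);ty,tz,zt,F=tray(o,np.radians(82))
g=o-.098*ty+.069*tz;print(g);plan(p,R,g+(.011-.12)*zt,F)
E
```

```text
t13.9 tcp [ 0.4699 -0.0078  0.2474] x [ 0.994 -0.106  0.004] z [ 0.004 -0.    -1.   ] F [ 0.2  0.2 -0.8] gap 0.0852 j [-0.08  0.22  1.99 -0.    0.93  1.6 ]
[ 0.51636104 -0.37754627  0.069     ]
10 rows  dist 0.442 ang 35.1 r [0.0611 0.0006 0.0034]
[0.0083, 0.0425, 0.009]
[0.0084, 0.043, 0.0063]
[0.0086, 0.0432, 0.0037]
[0.0087, 0.0434, 0.0011]
[0.0089, 0.0433, -0.0016]
[0.009, 0.0431, -0.0042]
[0.0091, 0.0428, -0.0068]
[0.0093, 0.0422, -0.0094]
[0.0095, 0.0415, -0.012]
[0.0096, 0.0407, -0.0145]
```

Call:
carry_out([
  {"dx":0.0083,"dy":0.0425,"dz":0.009,"rx":0.061,"ry":0.0006,"rz":0.0034},
  {"dx":0.0084,"dy":0.043,"dz":0.006,"rx":0.061,"ry":0.0006,"rz":0.0034},
  {"dx":0.0086,"dy":0.043,"dz":0.004,"rx":0.061,"ry":0.0006,"rz":0.0034},
  {"dx":0.0087,"dy":0.0435,"dz":0.001,"rx":0.061,"ry":0.0006,"rz":0.0034},
  {"dx":0.009,"dy":0.0435,"dz":-0.0016,"rx":0.061,"ry":0.0006,"rz":0.0034},
  {"dx":0.009,"dy":0.043,"dz":-0.004,"rx":0.061,"ry":0.0006,"rz":0.0034},
  {"dx":0.009,"dy":0.043,"dz":-0.007,"rx":0.061,"ry":0.0006,"rz":0.0034},
  {"dx":0.0093,"dy":0.042,"dz":-0.0095,"rx":0.061,"ry":0.0006,"rz":0.0034},
  {"dx":0.0095,"dy":0.0415,"dz":-0.012,"rx":0.061,"ry":0.0006,"rz":0.0034},
  {"dx":0.0096,"dy":0.041,"dz":-0.0145,"rx":0.061,"ry":0.0006,"rz":0.0034},
])

```text
t: 14.9
tcp_pos: [0.5065, -0.4405, 0.1568]
tcp_rot: [0.951, -0.067, 0.02, -0.3]
contact_force: [2.1, 0.1, 0.5]
finger_gap: 0.0851
```

Call:
carry_out([
  {"dx":0,"dy":0,"dz":0,"rx":0,"ry":0,"rz":0},
  {"dx":0,"dy":0,"dz":0,"rx":0,"ry":0,"rz":0},
])

```text
t: 15.1
tcp_pos: [0.5061, -0.4394, 0.1549]
tcp_rot: [0.951, -0.068, 0.019, -0.3]
contact_force: [0.7, 0.9, -0.3]
finger_gap: 0.0852
```

Run:
```python
from h import *
from cell import camera
p,R=here();np.set_printoptions(precision=4,suppress=True)
o=np.array([.530,-.2805,0]);ty,tz,zt,F=tray(o,np.radians(82))
g=o-.098*ty+.069*tz;c=camera("wrist");cv2.imwrite("pics/w3.png",c["img"])
T=np.eye(4);T[:3,:3]=R.as_matrix();T[:3,3]=p;q=cloud(c,T@c["mount"]).reshape(-1,3);b=c["img"].reshape(-1,3)
loc=np.stack([(q-o)@np.cross(ty,tz),(q-o)@ty,q[:,2]],1)
k=(b.max(1)<90)&(abs(loc[:,0])<.06)&(loc[:,1]<-.07)&(loc[:,1]>-.13)&(q[:,2]>.045)&(q[:,2]<.1);G=loc[k]
print("grip in tray frame",k.sum(),np.percentile(G,[1,50,99],axis=0))
n=np.array([0,np.cos(np.radians(35)),np.sin(np.radians(35))]);print("front face offset from grip point along normal (want .007)",np.median((G-[0,-.098,.069])@n),"p10/90",np.percentile((G-[0,-.098,.069])@n,[10,90]))
C=G-G.mean(0);nn=np.linalg.svd(C,full_matrices=False)[2][2];print("plane normal",nn*np.sign(nn[1]),"expected",n)
plan(p,R,g+.011*zt,F,6)
```

```text
t15.1 tcp [ 0.5061 -0.4394  0.1549] x [ 0.99  -0.14  -0.005] z [ 0.076  0.567 -0.82 ] F [ 0.7  0.9 -0.3] gap 0.0852 j [-0.97  0.84  1.29  0.39  1.49  0.61]
grip in tray frame 1585 [[-0.0376 -0.1153  0.0538]
 [ 0.0058 -0.1104  0.0855]
 [ 0.0396 -0.0877  0.0889]]
front face offset from grip point along normal (want .007) -0.0009470068865158271 p10/90 [-0.0058  0.0042]
plane normal [-0.0041  0.8091  0.5877] expected [0.     0.8192 0.5736]
6 rows  dist 0.117 ang 0.3 r [ 0.0002  0.0005 -0.0006]
[0.0003, -0.0004, 0.0195]
```

View pics/w3.png

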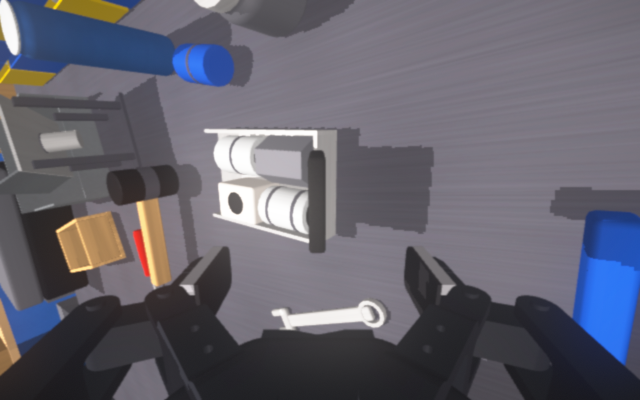

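The view shows the slab end at (317,200), edge-on and midway between the pads. All four parts are in the tray, and the mallet is standing at (145,185). I'm advancing to grip.

Call:
carry_out([
  {"dx":0,"dy":0,"dz":0.025,"rx":0,"ry":0,"rz":0},
  {"dx":0,"dy":0,"dz":0.03,"rx":0,"ry":0,"rz":0},
  {"dx":0,"dy":0,"dz":0.03,"rx":0,"ry":0,"rz":0},
  {"dx":0.001,"dy":-0.001,"dz":0.02,"rx":0,"ry":0,"rz":0},
  {"dx":0.001,"dy":-0.001,"dz":0.012,"rx":0,"ry":0,"rz":0},
  {"dx":0,"dy":0,"dz":0,"rx":0,"ry":0,"rz":0},
])

```text
t: 15.75
tcp_pos: [0.5183, -0.369, 0.0617]
tcp_rot: [0.952, -0.066, 0.019, -0.299]
contact_force: [0.2, 0.4, -0.1]
finger_gap: 0.0855
```

Call:
carry_out([
  {"dx":0,"dy":0,"dz":0,"rx":0,"ry":0,"rz":0},
  {"dx":0,"dy":0,"dz":0,"rx":0,"ry":0,"rz":0},
  {"dx":0,"dy":0,"dz":0,"rx":0,"ry":0,"rz":0},
  {"dx":0,"dy":0,"dz":0,"rx":0,"ry":0,"rz":0},
  {"dx":0,"dy":0,"dz":0,"rx":0,"ry":0,"rz":0},
  {"dx":0,"dy":0,"dz":0,"rx":0,"ry":0,"rz":0},
  {"dx":0,"dy":0,"dz":0,"rx":0,"ry":0,"rz":0},
  {"dx":0,"dy":0,"dz":0,"rx":0,"ry":0,"rz":0},
  {"dx":0,"dy":0,"dz":0,"rx":0,"ry":0,"rz":0},
], grip=255, newtons=115)

```text
t: 16.65
tcp_pos: [0.518, -0.3711, 0.061]
tcp_rot: [0.952, -0.067, 0.019, -0.299]
contact_force: [0.0, -1.8, -1.6]
finger_gap: 0.0126
```

Run:
```python
from h import *
p,R=here();o=np.array([.530,-.2805,0]);ty,tz,zt,F=tray(o,np.radians(82));g=o-.098*ty+.069*tz
print("err in tool",R.inv().apply(g+.011*zt-p),np.degrees((R.inv()*F).as_rotvec()))
```

```text
t16.6 tcp [ 0.518  -0.3711  0.061 ] x [ 0.99  -0.139 -0.004] z [ 0.077  0.566 -0.821] F [ 0.  -1.8 -1.6] gap 0.0126 j [-0.91  0.89  1.46  0.44  1.27  0.57]
err in tool [-0.00074186  0.00084278  0.00065534] [ 0.16687841  0.17183337 -0.11657797]
```

Call:
carry_out([
  {"dx":0,"dy":-0.0057,"dz":-0.0082,"rx":0,"ry":0,"rz":0},
  {"dx":0,"dy":-0.0114,"dz":-0.0164,"rx":0,"ry":0,"rz":0},
  {"dx":0,"dy":-0.0171,"dz":-0.0246,"rx":0,"ry":0,"rz":0},
  {"dx":0,"dy":-0.0171,"dz":-0.0246,"rx":0,"ry":0,"rz":0},
  {"dx":0,"dy":-0.0171,"dz":-0.0246,"rx":0,"ry":0,"rz":0},
  {"dx":0,"dy":-0.0171,"dz":-0.0246,"rx":0,"ry":0,"rz":0},
  {"dx":0,"dy":-0.0171,"dz":-0.0246,"rx":0,"ry":0,"rz":0},
  {"dx":0,"dy":-0.0171,"dz":-0.0246,"rx":0,"ry":0,"rz":0},
  {"dx":0,"dy":-0.0114,"dz":-0.0164,"rx":0,"ry":0,"rz":0},
  {"dx":0,"dy":-0.0057,"dz":-0.0082,"rx":0,"ry":0,"rz":0},
])

```text
t: 17.65
tcp_pos: [0.519, -0.3714, 0.3044]
tcp_rot: [0.952, -0.067, 0.02, -0.297]
contact_force: [0.5, 0.0, -5.6]
finger_gap: 0.0127
```

```bash
cat >> h.py <<'E'
MOUTH=PIN-.028*PN-.08*DH+.08*np.tan(np.pi/6)*Z
def tip(pitch,dz,dy=0):
    """tool pose with the tray pitched and its lip dz above, dy downhill of the mouth"""
    ty,tz,zt,F=tray(None,YC,np.radians(pitch));return MOUTH+dz*Z+dy*DH-.198*ty+.053*tz+.011*zt,F
E
python3 - <<'E'
from h import *
from cell import camera
p,R=here();np.set_printoptions(precision=4,suppress=True)
c=camera("wrist");q=cloud(c,c["mount"]).reshape(-1,3);im=c["img"];cv2.imwrite("pics/w4.png",im)
# rim of tray in tray frame, from the tool pose assuming the nominal grip
ty,tz,zt,F=tray(None,np.radians(82));A=np.array([np.cross(ty,tz),ty,tz])
d=(R.apply(q))@A.T+np.array([0,-.098,.069])+A@(.011*zt)
k=(d[:,1]>-.06)&(d[:,1]<.11)&(abs(d[:,0])<.065)&(d[:,2]>-.02)&(d[:,2]<.07);D=d[k]
w=D[(abs(abs(D[:,0])-.056)<.006)&(D[:,1]<.06)&(D[:,2]>.02)];print("walls top fit",len(w),np.polyfit(w[:,1],w[:,2],1),w[:,2].max())
print("MOUTH",MOUTH);t,F=tip(0,.08);print(t)
plan(p,R,t,F,18)
E
```

```text
t17.6 tcp [ 0.519  -0.3714  0.3044] x [ 0.99  -0.139 -0.001] z [ 0.078  0.564 -0.822] F [ 0.5  0.  -5.6] gap 0.0127 j [-0.91  0.64  1.31  0.42  1.64  0.74]
walls top fit 1177 [0.0079 0.0328] 0.03702489541802524
MOUTH [0.6344 0.1    0.1612]
[ 0.6526 -0.0908  0.2852]
18 rows  dist 0.311 ang 13.4 r [ 0.0003 -0.0074 -0.0107]
[0.0052, -0.0129, 0.0102]
[0.0054, -0.0129, 0.0103]
[0.0056, -0.0128, 0.0101]
[0.0058, -0.0128, 0.0102]
[0.0061, -0.0127, 0.01]
[0.0062, -0.0126, 0.0101]
[0.0065, -0.0126, 0.01]
[0.0066, -0.0124, 0.01]
[0.0069, -0.0124, 0.0099]
[0.0071, -0.0123, 0.0099]
[0.0073, -0.0123, 0.0098]
[0.0075, -0.0122, 0.0097]
[0.0076, -0.012, 0.0098]
[0.0079, -0.012, 0.0096]
[0.0081, -0.0119, 0.0096]
[0.0083, -0.0118, 0.0096]
[0.0085, -0.0117, 0.0095]
[0.0087, -0.0117, 0.0094]
```

View pics/w4.png

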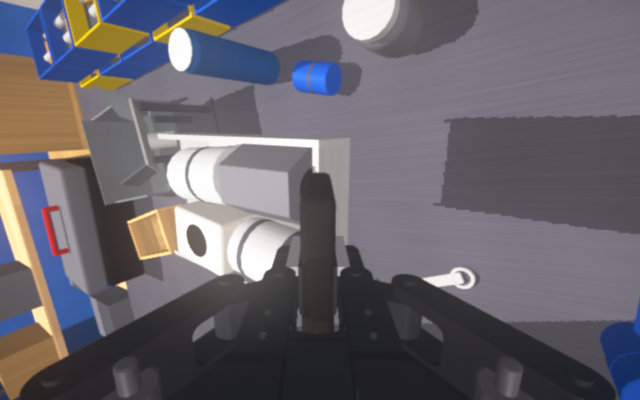

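The tray is held level and all four parts are aboard, at (195,172), (262,175), (210,235) and (265,245). I'm carrying it to the chute.

Call:
carry_out([
  {"dx":0.0052,"dy":-0.0129,"dz":0.0102,"rx":0,"ry":-0.0074,"rz":-0.0107},
  {"dx":0.0054,"dy":-0.0129,"dz":0.0102,"rx":0,"ry":-0.0074,"rz":-0.0107},
  {"dx":0.0056,"dy":-0.0128,"dz":0.0102,"rx":0,"ry":-0.0074,"rz":-0.0107},
  {"dx":0.0058,"dy":-0.0128,"dz":0.0102,"rx":0,"ry":-0.0074,"rz":-0.0107},
  {"dx":0.006,"dy":-0.0127,"dz":0.01,"rx":0,"ry":-0.0074,"rz":-0.0107},
  {"dx":0.0062,"dy":-0.0126,"dz":0.01,"rx":0,"ry":-0.0074,"rz":-0.0107},
  {"dx":0.0065,"dy":-0.0126,"dz":0.01,"rx":0,"ry":-0.0074,"rz":-0.0107},
  {"dx":0.0067,"dy":-0.0124,"dz":0.01,"rx":0,"ry":-0.0074,"rz":-0.0107},
  {"dx":0.0069,"dy":-0.0124,"dz":0.0099,"rx":0,"ry":-0.0074,"rz":-0.0107},
])

```text
t: 18.6
tcp_pos: [0.5863, -0.2297, 0.2913]
tcp_rot: [0.954, -0.011, 0.002, -0.3]
contact_force: [0.2, -0.6, -6.3]
finger_gap: 0.0127
```

Call:
carry_out([
  {"dx":0.0071,"dy":-0.0123,"dz":0.0099,"rx":0,"ry":-0.0074,"rz":-0.0107},
  {"dx":0.0073,"dy":-0.0123,"dz":0.0098,"rx":0,"ry":-0.0074,"rz":-0.0107},
  {"dx":0.0075,"dy":-0.0122,"dz":0.0098,"rx":0,"ry":-0.0074,"rz":-0.0107},
  {"dx":0.0077,"dy":-0.012,"dz":0.0097,"rx":0,"ry":-0.0074,"rz":-0.0107},
  {"dx":0.0079,"dy":-0.012,"dz":0.0096,"rx":0,"ry":-0.0074,"rz":-0.0107},
  {"dx":0.0081,"dy":-0.0119,"dz":0.0096,"rx":0,"ry":-0.0074,"rz":-0.0107},
  {"dx":0.0083,"dy":-0.0118,"dz":0.0096,"rx":0,"ry":-0.0074,"rz":-0.0107},
  {"dx":0.0085,"dy":-0.0117,"dz":0.0095,"rx":0,"ry":-0.0074,"rz":-0.0107},
  {"dx":0.0087,"dy":-0.0117,"dz":0.0094,"rx":0,"ry":-0.0074,"rz":-0.0107},
  {"dx":0,"dy":0,"dz":0,"rx":0,"ry":0,"rz":0},
])

```text
t: 19.6
tcp_pos: [0.6535, -0.088, 0.2814]
tcp_rot: [0.953, 0.046, -0.016, -0.3]
contact_force: [0.6, -0.7, -5.9]
finger_gap: 0.0127
```

Run:
```python
from h import *
p,R=here()
for P,dz in((20,.04),(40,.032),(60,.03)):
    t,F=tip(P,dz);p,R=plan(p,R,t,F,{20:5,40:6,60:8}[P]);print(t)
```

```text
t19.6 tcp [ 0.6535 -0.088   0.2814] x [ 0.995  0.097 -0.003] z [-0.058  0.57  -0.82 ] F [ 0.6 -0.7 -5.9] gap 0.0127 j [-0.45  0.62  1.4   0.51  1.49  0.88]
5 rows  dist 0.036 ang 19.9 r [-0.0695  0.0007  0.0001]
[-0.0002, -0.007, -0.0016]
[-0.0003, -0.0068, -0.0022]
[-0.0002, -0.0067, -0.0026]
[-0.0003, -0.0065, -0.003]
[-0.0002, -0.0063, -0.0035]
[ 0.65009717 -0.06430525  0.30813782]
6 rows  dist 0.063 ang 20.0 r [-0.0582 -0.      0.    ]
[0.0, -0.0093, -0.0048]
[0.0, -0.009, -0.0053]
[0.0, -0.0087, -0.0058]
[0.0, -0.0083, -0.0063]
[0.0, -0.008, -0.0067]
[0.0, -0.0075, -0.0073]
[ 0.64566293 -0.01799979  0.35015347]
8 rows  dist 0.067 ang 20.0 r [-0.0436 -0.     -0.    ]
[0.0, -0.0073, -0.0043]
[0.0, -0.007, -0.0046]
[0.0, -0.0069, -0.0049]
[0.0, -0.0066, -0.0052]
[0.0, -0.0065, -0.0054]
[0.0, -0.0061, -0.0058]
[0.0, -0.0059, -0.006]
[0.0, -0.0057, -0.0063]
[0.63986545 0.04254158 0.37924295]
```

Call:
carry_out([
  {"dx":0,"dy":-0.007,"dz":-0.0016,"rx":-0.0695,"ry":0,"rz":0},
  {"dx":0,"dy":-0.0068,"dz":-0.0022,"rx":-0.0695,"ry":0,"rz":0},
  {"dx":0,"dy":-0.0067,"dz":-0.0026,"rx":-0.0695,"ry":0,"rz":0},
  {"dx":0,"dy":-0.0065,"dz":-0.003,"rx":-0.0695,"ry":0,"rz":0},
  {"dx":0,"dy":-0.0063,"dz":-0.0035,"rx":-0.0695,"ry":0,"rz":0},
])

```text
t: 20.1
tcp_pos: [0.6504, -0.0666, 0.3087]
tcp_rot: [0.991, 0.047, -0.007, -0.129]
contact_force: [-1.0, -0.1, -5.5]
finger_gap: 0.0128
```

Call:
carry_out([
  {"dx":0,"dy":-0.0093,"dz":-0.0048,"rx":-0.058,"ry":0,"rz":0},
  {"dx":0,"dy":-0.009,"dz":-0.0053,"rx":-0.058,"ry":0,"rz":0},
  {"dx":0,"dy":-0.0087,"dz":-0.0058,"rx":-0.058,"ry":0,"rz":0},
  {"dx":0,"dy":-0.0083,"dz":-0.0063,"rx":-0.058,"ry":0,"rz":0},
  {"dx":0,"dy":-0.008,"dz":-0.0067,"rx":-0.058,"ry":0,"rz":0},
  {"dx":0,"dy":-0.0075,"dz":-0.0073,"rx":-0.058,"ry":0,"rz":0},
  {"dx":0,"dy":0,"dz":0,"rx":0,"ry":0,"rz":0},
])

```text
t: 20.8
tcp_pos: [0.6461, -0.0182, 0.3513]
tcp_rot: [0.998, 0.048, 0.001, 0.044]
contact_force: [0.3, 0.7, -5.9]
finger_gap: 0.0126
```

Call:
carry_out([
  {"dx":0,"dy":-0.0073,"dz":-0.0043,"rx":-0.0436,"ry":0,"rz":0},
  {"dx":0,"dy":-0.007,"dz":-0.0046,"rx":-0.0436,"ry":0,"rz":0},
  {"dx":0,"dy":-0.0069,"dz":-0.0049,"rx":-0.0436,"ry":0,"rz":0},
  {"dx":0,"dy":-0.0066,"dz":-0.0052,"rx":-0.0436,"ry":0,"rz":0},
  {"dx":0,"dy":-0.0065,"dz":-0.0054,"rx":-0.0436,"ry":0,"rz":0},
  {"dx":0,"dy":-0.0061,"dz":-0.0058,"rx":-0.0436,"ry":0,"rz":0},
  {"dx":0,"dy":-0.0059,"dz":-0.006,"rx":-0.0436,"ry":0,"rz":0},
  {"dx":0,"dy":-0.0057,"dz":-0.0063,"rx":-0.0436,"ry":0,"rz":0},
  {"dx":0,"dy":0,"dz":0,"rx":0,"ry":0,"rz":0},
  {"dx":0,"dy":0,"dz":0,"rx":0,"ry":0,"rz":0},
])

```text
t: 21.8
tcp_pos: [0.6404, 0.04, 0.3789]
tcp_rot: [0.975, 0.047, 0.008, 0.215]
contact_force: [0.3, 0.0, -1.9]
finger_gap: 0.0129
```

Run:
```python
from h import *
from cell import camera
p,R=here();a=camera("wrist")["img"];b=camera("side")["img"];d=camera("top")["img"]
cv2.imwrite("pics/m1.png",np.vstack([np.hstack([a[::2,::2],cv2.resize(d[90:215,100:300],(320,200))]),cv2.resize(b[100:280,150:438],(640,400))]))
t,F=tip(68,.03);plan(p,R,t,F,5)
```

```text
t21.8 tcp [0.6404 0.04   0.3789] x [ 0.995  0.095 -0.004] z [ 0.036 -0.419 -0.907] F [ 0.3  0.  -1.9] gap 0.0129 j [ 0.25  0.41  1.45 -0.44  1.38  1.83]
5 rows  dist 0.030 ang 8.2 r [-0.0285  0.0008  0.0003]
[-0.0001, -0.0048, -0.0037]
[-0.0, -0.0046, -0.0037]
[-0.0001, -0.0046, -0.004]
[-0.0, -0.0044, -0.004]
[-0.0001, -0.0043, -0.0042]
```

View pics/m1.png

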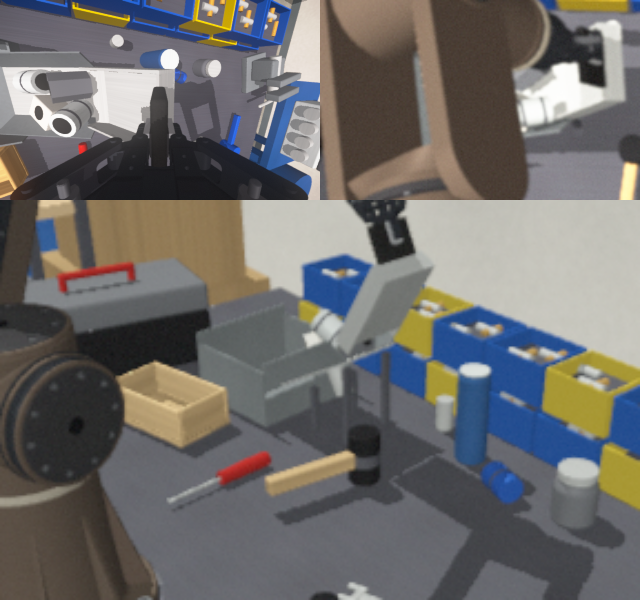

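Parts are mid-slide: in the wrist view the tray is empty and the four are heaped in the chute at (30–95, 75–125). I'll let them run.

Call:
carry_out([
  {"dx":0,"dy":0,"dz":0,"rx":0,"ry":0,"rz":0},
  {"dx":0,"dy":0,"dz":0,"rx":0,"ry":0,"rz":0},
  {"dx":0,"dy":0,"dz":0,"rx":0,"ry":0,"rz":0},
  {"dx":0,"dy":0,"dz":0,"rx":0,"ry":0,"rz":0},
  {"dx":0,"dy":0,"dz":0,"rx":0,"ry":0,"rz":0},
  {"dx":0,"dy":0,"dz":0,"rx":0,"ry":0,"rz":0},
  {"dx":0,"dy":0,"dz":0,"rx":0,"ry":0,"rz":0},
  {"dx":0,"dy":0,"dz":0,"rx":0,"ry":0,"rz":0},
])

```text
t: 22.75
tcp_pos: [0.6405, 0.0401, 0.3794]
tcp_rot: [0.975, 0.047, 0.009, 0.216]
contact_force: [0.1, 0.3, -1.9]
finger_gap: 0.0127
```

Run:
```python
from h import *
from cell import camera
p,R=here();a=camera("wrist")["img"];cv2.imwrite("pics/m2.png",a)
```

```text
t22.8 tcp [0.6405 0.0401 0.3794] x [ 0.996  0.095 -0.003] z [ 0.037 -0.42  -0.907] F [ 0.1  0.3 -1.9] gap 0.0127 j [ 0.25  0.41  1.45 -0.44  1.38  1.83]
```

View pics/m2.png

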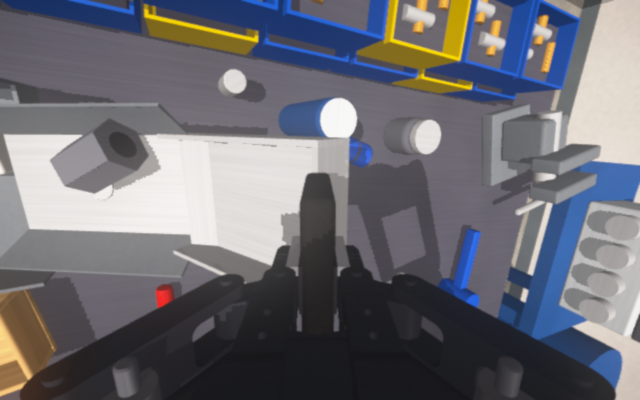

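Call:
carry_out([
  {"dx":0,"dy":0,"dz":0,"rx":0,"ry":0,"rz":0},
  {"dx":0,"dy":0,"dz":0,"rx":0,"ry":0,"rz":0},
  {"dx":0,"dy":0,"dz":0,"rx":0,"ry":0,"rz":0},
  {"dx":0,"dy":0,"dz":0,"rx":0,"ry":0,"rz":0},
])

```text
t: 23.2
tcp_pos: [0.6405, 0.0401, 0.3794]
tcp_rot: [0.975, 0.047, 0.009, 0.216]
contact_force: [0.5, 0.2, -3.1]
finger_gap: 0.0125
```

Run:
```python
from h import *
from cell import camera
p,R=here();c=camera("wrist");cv2.imwrite("pics/m3.png",c["img"]);np.set_printoptions(precision=4,suppress=True)
print("change",np.abs(c["img"].astype(int)-cv2.imread("pics/m2.png")).mean(2)[100:220,30:170].mean())
T=np.eye(4);T[:3,:3]=R.as_matrix();T[:3,3]=p;q=cloud(c,T@c["mount"]).reshape(-1,3);base=PIN-.028*PN;X=np.cross(DH,Z)
l=np.stack([(q-base)@X,-(q-base)@UP,(q-base)@PN],1)  # across, downhill along floor, height
k=(abs(l[:,0])<.055)&(l[:,1]>-.07)&(l[:,1]<.1)&(l[:,2]>.012)&(l[:,2]<.09)
L=l[k];print("obj in chute",len(L),np.percentile(L,[2,50,98],axis=0));print(cv2.minAreaRect((L[:,:2]*1000).astype(np.float32)))
h=L[L[:,2]>np.percentile(L[:,2],70)];print("top",h.mean(0));m,d=line(L);print(d)
```

```text
t23.2 tcp [0.6405 0.0401 0.3794] x [ 0.996  0.095 -0.003] z [ 0.037 -0.42  -0.907] F [ 0.5  0.2 -3.1] gap 0.0125 j [ 0.25  0.41  1.45 -0.44  1.38  1.83]
change 0.3364682539682539
obj in chute 4000 [[ 0.0041 -0.0672  0.0164]
 [ 0.033  -0.0444  0.0486]
 [ 0.0538 -0.0014  0.0564]]
((33.57231903076172, -30.966976165771484), (52.235530853271484, 69.36421203613281), 24.651071548461914)
top [ 0.0378 -0.0422  0.0541]
[-0.3712  0.9082  0.1932]
```

The hex bush has hung up in the chute, at rest and slightly uphill of the flush pin. It is leaning on the +x wall. The other three have gone on. I'll nudge it downhill with the tray lip rather than the fingers.

Call:
carry_out([
  {"dx":0,"dy":-0.005,"dz":0.003,"rx":0,"ry":0,"rz":0},
  {"dx":0,"dy":-0.005,"dz":0.002,"rx":0,"ry":0,"rz":0},
  {"dx":0,"dy":-0.005,"dz":0.0005,"rx":0,"ry":0,"rz":0},
  {"dx":0,"dy":-0.005,"dz":0.0005,"rx":0,"ry":0,"rz":0},
  {"dx":0,"dy":-0.005,"dz":0.0005,"rx":0,"ry":0,"rz":0},
  {"dx":0,"dy":-0.005,"dz":0.0005,"rx":0,"ry":0,"rz":0},
])

```text
t: 23.85
tcp_pos: [0.6383, 0.0648, 0.3603]
tcp_rot: [0.975, 0.047, 0.009, 0.216]
contact_force: [2.5, -0.9, 3.1]
finger_gap: 0.0128
```

```bash
cat > ob.py <<'E'
from h import *
from cell import camera
p,R=here();c=camera("wrist");cv2.imwrite("pics/m4.png",c["img"]);np.set_printoptions(precision=4,suppress=True)
T=np.eye(4);T[:3,:3]=R.as_matrix();T[:3,3]=p;q=cloud(c,T@c["mount"]).reshape(-1,3);base=PIN-.028*PN;X=np.cross(DH,Z)
b=c["img"].reshape(-1,3).max(1)
l=np.stack([(q-base)@X,-(q-base)@UP,(q-base)@PN],1)
k=(abs(l[:,0])<.06)&(l[:,1]>-.12)&(l[:,1]<.1)&(l[:,2]>.012)&(l[:,2]<.09)&(b<150)&(l[:,2]>(abs(l[:,0])-.0555)*1.73+.012)
L=l[k];print("dark obj in chute",len(L))
if len(L)>100:print(np.percentile(L,[2,50,98],axis=0),cv2.minAreaRect((L[:,:2]*1000).astype(np.float32)))
E
python3 ob.py
```

```text
t23.9 tcp [0.6383 0.0648 0.3603] x [ 0.995  0.095 -0.002] z [ 0.038 -0.42  -0.907] F [ 2.5 -0.9  3.1] gap 0.0128 j [ 0.29  0.43  1.46 -0.44  1.36  1.88]
dark obj in chute 3340
[[-0.0543 -0.1163  0.0164]
 [ 0.0284 -0.0577  0.0415]
 [ 0.0585 -0.0101  0.057 ]] ((2.498180389404297, -57.734588623046875), (115.02584838867188, 123.96248626708984), 0.24408580362796783)
```

View pics/m4.png

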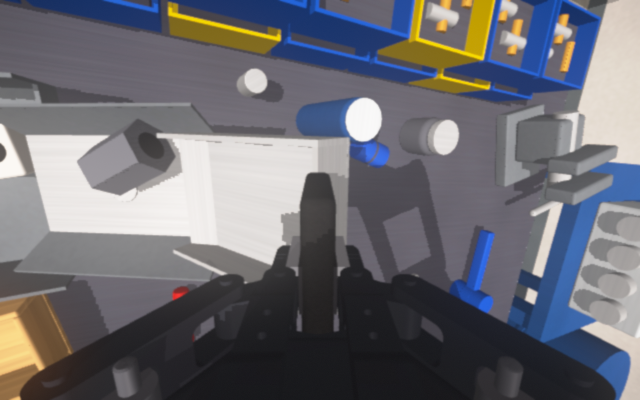

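The bush's uphill end touches the tray's front corner at about (160,135). I'm pushing on, a little higher.

Call:
carry_out([
  {"dx":0,"dy":-0.002,"dz":-0.004,"rx":0,"ry":0,"rz":0},
  {"dx":0,"dy":-0.005,"dz":-0.001,"rx":0,"ry":0,"rz":0},
  {"dx":0,"dy":-0.005,"dz":0,"rx":0,"ry":0,"rz":0},
  {"dx":0,"dy":-0.005,"dz":0,"rx":0,"ry":0,"rz":0},
])

```text
t: 24.3
tcp_pos: [0.6362, 0.082, 0.3574]
tcp_rot: [0.975, 0.047, 0.009, 0.216]
contact_force: [0.2, -0.2, -3.7]
finger_gap: 0.0131
```

```bash
cat > ob2.py <<'E'
from h import *
from cell import camera
import sys
p,R=here();c=camera("wrist");cv2.imwrite("pics/%s.png"%sys.argv[1],c["img"]);np.set_printoptions(precision=4,suppress=True)
base=PIN-.028*PN;X=np.cross(DH,Z);A=np.array([X,-UP,PN])
ty,tz,zt,F=tray(None,YC,np.radians(60));M=(R*F.inv())
lip=p-M.apply(-.198*ty+.053*tz+.011*zt);print("lip (across,down,height)",A@(lip-base))
T=np.eye(4);T[:3,:3]=R.as_matrix();T[:3,3]=p;q=cloud(c,T@c["mount"]).reshape(-1,3);l=(q-base)@A.T
g=c["img"].astype(int).reshape(-1,3);b=g.max(1)
lt=A@(lip-base)
k=(abs(l[:,0])<.05)&(l[:,1]>lt[1]-.01)&(l[:,1]<.11)&(l[:,2]>.012)&(l[:,2]<.1);L=l[k]
print("above floor, ahead of lip:",len(L))
if len(L)>100:print(np.percentile(L,[2,50,98],axis=0),cv2.minAreaRect((L[:,:2]*1000).astype(np.float32)))
E
python3 ob2.py m5
```

```text
t24.3 tcp [0.6362 0.082  0.3574] x [ 0.996  0.094 -0.003] z [ 0.037 -0.42  -0.907] F [ 0.2 -0.2 -3.7] gap 0.0131 j [ 0.32  0.44  1.45 -0.43  1.37  1.9 ]
lip (across,down,height) [-0.0004 -0.062   0.027 ]
above floor, ahead of lip: 4713
[[-0.0382 -0.071   0.0176]
 [ 0.0275 -0.0331  0.0433]
 [ 0.0487  0.0137  0.0509]] ((-0.023334503173828125, -25.751617431640625), (99.97169494628906, 92.49821472167969), 0.07796506583690643)
```

Call:
carry_out([
  {"dx":0,"dy":-0.006,"dz":0.0005,"rx":0,"ry":0,"rz":0},
  {"dx":0,"dy":-0.006,"dz":0.0005,"rx":0,"ry":0,"rz":0},
  {"dx":0,"dy":-0.006,"dz":0.0005,"rx":0,"ry":0,"rz":0},
  {"dx":0,"dy":-0.006,"dz":0.0005,"rx":0,"ry":0,"rz":0},
  {"dx":0,"dy":-0.006,"dz":0.0005,"rx":0,"ry":0,"rz":0},
  {"dx":0,"dy":0,"dz":0,"rx":0,"ry":0,"rz":0},
])

```text
t: 24.95
tcp_pos: [0.6338, 0.1085, 0.3422]
tcp_rot: [0.975, 0.047, 0.009, 0.216]
contact_force: [0.2, 0.3, -2.9]
finger_gap: 0.0128
```

```bash
python3 ob2.py m6
```

```text
t24.9 tcp [0.6338 0.1085 0.3422] x [ 0.995  0.095 -0.004] z [ 0.037 -0.42  -0.907] F [ 0.2  0.3 -2.9] gap 0.0128 j [ 0.35  0.46  1.46 -0.43  1.37  1.95]
lip (across,down,height) [-0.0004 -0.0314  0.0272]
above floor, ahead of lip: 922
[[-0.0478 -0.0412  0.0272]
 [ 0.0036 -0.0364  0.0286]
 [ 0.0484 -0.0313  0.0299]] ((-0.198516845703125, -35.99308776855469), (10.773920059204102, 99.43740844726562), 89.99605560302734)
```

The bush has slid off: only the lip itself remains in the measured region. I'm backing the tray off and carrying it home.

Call:
carry_out([
  {"dx":0,"dy":0.02,"dz":-0.01,"rx":0,"ry":0,"rz":0},
  {"dx":0,"dy":0.03,"dz":-0.025,"rx":0,"ry":0,"rz":0},
  {"dx":0,"dy":0.03,"dz":-0.03,"rx":0,"ry":0,"rz":0},
  {"dx":0,"dy":0.02,"dz":-0.03,"rx":0,"ry":0,"rz":0},
])

```text
t: 25.4
tcp_pos: [0.639, 0.0558, 0.4734]
tcp_rot: [0.975, 0.046, 0.009, 0.216]
contact_force: [1.1, 0.0, -2.7]
finger_gap: 0.0125
```

Run:
```python
from h import *
from cell import camera
p,R=here()
ty,tz,zt,F=tray(None,np.radians(82));g=np.array([.530,-.2805,0])-.098*ty+.069*tz+.011*zt;print(g)
plan(p,R,g+[0,0,.15],F,14)
```

```text
t25.4 tcp [0.639  0.0558 0.4734] x [ 0.996  0.093 -0.002] z [ 0.038 -0.421 -0.907] F [ 1.1  0.  -2.7] gap 0.0125 j [ 0.28  0.37  1.28 -0.43  1.57  1.77]
[ 0.51723913 -0.37129833  0.05998933]
14 rows  dist 0.516 ang 61.3 r [0.0744 0.0017 0.0174]
[-0.0115, 0.0188, 0.0296]
[-0.0111, 0.0212, 0.028]
[-0.0109, 0.0234, 0.0264]
[-0.0104, 0.0255, 0.0245]
[-0.01, 0.0274, 0.0225]
[-0.0096, 0.0292, 0.0205]
[-0.0091, 0.0308, 0.0181]
[-0.0086, 0.0322, 0.0158]
[-0.008, 0.0334, 0.0134]
[-0.0074, 0.0345, 0.0108]
[-0.0069, 0.0353, 0.0082]
[-0.0062, 0.0359, 0.0056]
[-0.0057, 0.0363, 0.0028]
[-0.0049, 0.0366, 0.0002]
```

Call:
carry_out([
  {"dx":-0.0115,"dy":0.019,"dz":0.0296,"rx":0.0744,"ry":0.0017,"rz":0.0174},
  {"dx":-0.011,"dy":0.021,"dz":0.028,"rx":0.0744,"ry":0.0017,"rz":0.0174},
  {"dx":-0.011,"dy":0.0234,"dz":0.0264,"rx":0.0744,"ry":0.0017,"rz":0.0174},
  {"dx":-0.0104,"dy":0.0255,"dz":0.0245,"rx":0.0744,"ry":0.0017,"rz":0.0174},
  {"dx":-0.01,"dy":0.0274,"dz":0.0225,"rx":0.0744,"ry":0.0017,"rz":0.0174},
  {"dx":-0.0096,"dy":0.0292,"dz":0.0205,"rx":0.0744,"ry":0.0017,"rz":0.0174},
  {"dx":-0.009,"dy":0.0308,"dz":0.018,"rx":0.0744,"ry":0.0017,"rz":0.0174},
  {"dx":-0.0086,"dy":0.0322,"dz":0.0158,"rx":0.0744,"ry":0.0017,"rz":0.0174},
  {"dx":-0.008,"dy":0.0334,"dz":0.0134,"rx":0.0744,"ry":0.0017,"rz":0.0174},
  {"dx":-0.0074,"dy":0.0345,"dz":0.0108,"rx":0.0744,"ry":0.0017,"rz":0.0174},
])

```text
t: 26.4
tcp_pos: [0.5519, -0.2496, 0.2831]
tcp_rot: [0.987, -0.035, 0.019, -0.156]
contact_force: [1.3, 0.3, -3.1]
finger_gap: 0.013
```

Call:
carry_out([
  {"dx":-0.007,"dy":0.0353,"dz":0.0082,"rx":0.0744,"ry":0.0017,"rz":0.0174},
  {"dx":-0.0062,"dy":0.036,"dz":0.0056,"rx":0.0744,"ry":0.0017,"rz":0.0174},
  {"dx":-0.0057,"dy":0.0363,"dz":0.0028,"rx":0.0744,"ry":0.0017,"rz":0.0174},
  {"dx":-0.005,"dy":0.0366,"dz":0,"rx":0.0744,"ry":0.0017,"rz":0.0174},
  {"dx":0,"dy":0,"dz":0,"rx":0,"ry":0,"rz":0},
  {"dx":0,"dy":0,"dz":0,"rx":0,"ry":0,"rz":0},
])

```text
t: 27.0
tcp_pos: [0.5167, -0.3712, 0.2066]
tcp_rot: [0.951, -0.068, 0.02, -0.3]
contact_force: [0.6, 0.3, -2.3]
finger_gap: 0.0126
```

Run:
```python
from h import *
from cell import camera
p,R=here();np.set_printoptions(precision=4,suppress=True)
c=camera("wrist");q=cloud(c,c["mount"]).reshape(-1,3)
ty,tz,zt,F=tray(None,np.radians(82));A=np.array([np.cross(ty,tz),ty,tz]);g=np.array([.530,-.2805,0])-.098*ty+.069*tz+.011*zt
d=R.apply(q)+p # world
l=(d-p)@A.T
# tray floor plane in world
k=(abs(l[:,0])<.045)&(l[:,1]>.05)&(l[:,1]<.15)&(l[:,2]>-.08)&(l[:,2]<-.03);D=d[k];m=D.mean(0);n=np.linalg.svd(D-m,full_matrices=False)[2][2];n*=np.sign(n[2])
print("floor",len(D),m[2]-p[2],"normal in tray axes",A@n)
plan(p,R,g+[0,0,.0],F,6)
# bin contents / chute from top
c=camera("top");P=cloud(c);cv2.imwrite("pics/t3.png",cv2.resize(c["img"][95:275,110:440],None,fx=2.4,fy=2.4,interpolation=cv2.INTER_CUBIC))
```

```text
t27.0 tcp [ 0.5167 -0.3712  0.2066] x [ 0.99  -0.141 -0.002] z [ 0.079  0.568 -0.819] F [ 0.6  0.3 -2.3] gap 0.0126 j [-0.91  0.72  1.4   0.43  1.48  0.66]
floor 7547 -0.05618836116638812 normal in tray axes [0.001  0.0031 1.    ]
6 rows  dist 0.147 ang 0.1 r [-0.0001  0.0001 -0.0004]
[0.0001, 0.014, 0.02]
```

View pics/t3.png

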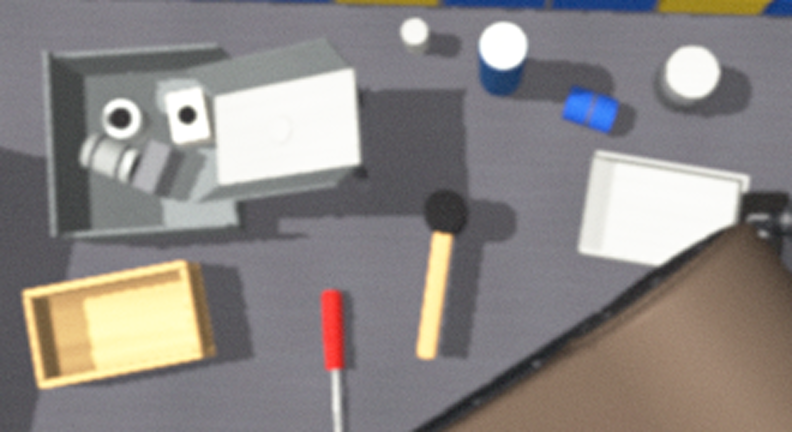

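All four parts are in the bin, at (122,118), (108,157), (188,115) and (160,165). The chute is clear, the pin is flush, and the tray is empty and level (0.2°). I'm setting it down.

Call:
carry_out([
  {"dx":0,"dy":0.0114,"dz":0.0164,"rx":0,"ry":0,"rz":0},
  {"dx":0,"dy":0.02,"dz":0.0287,"rx":0,"ry":0,"rz":0},
  {"dx":0,"dy":0.0228,"dz":0.0328,"rx":0,"ry":0,"rz":0},
  {"dx":0,"dy":0.0171,"dz":0.0246,"rx":0,"ry":0,"rz":0},
  {"dx":0,"dy":0.0057,"dz":0.0082,"rx":0,"ry":0,"rz":0},
  {"dx":0,"dy":0.0028,"dz":0.0041,"rx":0,"ry":0,"rz":0},
  {"dx":0,"dy":0.0011,"dz":0.0016,"rx":0,"ry":0,"rz":0},
  {"dx":0,"dy":0,"dz":0,"rx":0,"ry":0,"rz":0},
])

```text
t: 27.9
tcp_pos: [0.5182, -0.3699, 0.0677]
tcp_rot: [0.952, -0.066, 0.021, -0.299]
contact_force: [-0.2, -0.8, -3.4]
finger_gap: 0.0124
```

Call:
carry_out([
  {"dx":0,"dy":0.0006,"dz":0.0008,"rx":0,"ry":0,"rz":0},
  {"dx":0,"dy":0.0006,"dz":0.0008,"rx":0,"ry":0,"rz":0},
  {"dx":0,"dy":0,"dz":0,"rx":0,"ry":0,"rz":0},
])

```text
t: 28.2
tcp_pos: [0.5176, -0.3697, 0.0645]
tcp_rot: [0.951, -0.066, 0.021, -0.3]
contact_force: [0.3, 0.1, -3.1]
finger_gap: 0.0128
```

Call:
carry_out([
  {"dx":0,"dy":0.0011,"dz":0.0016,"rx":0,"ry":0,"rz":0},
  {"dx":0,"dy":0.0006,"dz":0.0008,"rx":0,"ry":0,"rz":0},
  {"dx":0,"dy":0,"dz":0,"rx":0,"ry":0,"rz":0},
])

```text
t: 28.5
tcp_pos: [0.5174, -0.3695, 0.0611]
tcp_rot: [0.951, -0.066, 0.021, -0.3]
contact_force: [0.1, 0.3, -2.4]
finger_gap: 0.0132
```

Call:
carry_out([
  {"dx":0,"dy":0.0004,"dz":0.0006,"rx":0,"ry":0,"rz":0},
  {"dx":0,"dy":0,"dz":0,"rx":0,"ry":0,"rz":0},
])

```text
t: 28.7
tcp_pos: [0.5175, -0.3696, 0.0606]
tcp_rot: [0.951, -0.066, 0.021, -0.3]
contact_force: [0.6, -0.8, -1.3]
finger_gap: 0.0126
```

Contact is starting. One more millimetre, then I release and back off.

Call:
carry_out([
  {"dx":0,"dy":0.0005,"dz":0.0007,"rx":0,"ry":0,"rz":0},
  {"dx":0,"dy":0,"dz":0,"rx":0,"ry":0,"rz":0},
])

```text
t: 28.9
tcp_pos: [0.5176, -0.3696, 0.0604]
tcp_rot: [0.951, -0.066, 0.021, -0.3]
contact_force: [-1.5, -1.4, 6.4]
finger_gap: 0.013
```

Call:
carry_out([
  {"dx":0,"dy":0,"dz":0,"rx":0,"ry":0,"rz":0},
  {"dx":0,"dy":0,"dz":0,"rx":0,"ry":0,"rz":0},
  {"dx":0,"dy":0,"dz":0,"rx":0,"ry":0,"rz":0},
  {"dx":0,"dy":0,"dz":0,"rx":0,"ry":0,"rz":0},
  {"dx":0,"dy":0,"dz":0,"rx":0,"ry":0,"rz":0},
  {"dx":0,"dy":0,"dz":0,"rx":0,"ry":0,"rz":0},
  {"dx":0,"dy":0,"dz":0,"rx":0,"ry":0,"rz":0},
  {"dx":0,"dy":0,"dz":0,"rx":0,"ry":0,"rz":0},
], grip=0)

```text
t: 29.7
tcp_pos: [0.5175, -0.3695, 0.0597]
tcp_rot: [0.951, -0.066, 0.021, -0.3]
contact_force: [-0.8, 0.1, -0.6]
finger_gap: 0.085
```

Call:
carry_out([
  {"dx":0,"dy":0,"dz":-0.015,"rx":0,"ry":0,"rz":0},
  {"dx":0,"dy":0,"dz":-0.03,"rx":0,"ry":0,"rz":0},
  {"dx":0,"dy":0,"dz":-0.04,"rx":0,"ry":0,"rz":0},
  {"dx":0,"dy":0,"dz":-0.04,"rx":0,"ry":0,"rz":0},
  {"dx":0,"dy":0,"dz":-0.04,"rx":0,"ry":0,"rz":0},
  {"dx":0,"dy":0,"dz":0,"rx":0,"ry":0,"rz":0},
])

```text
t: 30.3
tcp_pos: [0.5048, -0.4681, 0.2003]
tcp_rot: [0.952, -0.067, 0.023, -0.297]
contact_force: [0.1, 0.0, 0.6]
finger_gap: 0.0855
```

Run:
```python
from h import *
from cell import camera
p,R=here();np.set_printoptions(precision=4,suppress=True)
c=camera("wrist");T=np.eye(4);T[:3,:3]=R.as_matrix();T[:3,3]=p;d=cloud(c,T@c["mount"]).reshape(-1,3)
ty,tz,zt,F=tray(None,np.radians(82));A=np.array([np.cross(ty,tz),ty,tz]);l=(d-[.530,-.2805,0])@A.T
k=(abs(l[:,0])<.04)&(abs(l[:,1])<.05)&(l[:,2]<.02);D=l[k];m=D.mean(0);n=np.linalg.svd(D-m,full_matrices=False)[2][2];print("tray floor",k.sum(),m,n)
c=camera("top");P=cloud(c);img=c["img"].astype(int)
base=PIN-.028*PN;X=np.cross(DH,Z);O=base*[1,1,0]
q=P.reshape(-1,3);ch=np.stack([(q-O)@X,(q-O)@DH,q[:,2]],1)
k=(abs(ch[:,0])<.1)&(ch[:,1]>.092)&(ch[:,1]<.262)&(ch[:,2]>.02);print("in bin",k.sum(),"max z",np.nanmax(ch[k][:,2]),"y range",np.percentile(ch[k][:,1],[1,99]))
h=(q-base)@PN;r=np.linalg.norm((q-base)-np.outer(h,PN),axis=1);a=abs(h)<.06
print("pin",np.median(h[a&(r<.012)])-np.median(h[a&(r>.025)&(r<.045)]),"floor obstruct max",np.percentile(h[a&(r<.05)],99.5))
H=P[170:250,278:312].reshape(-1,3);H=H[H[:,2]>.08];print("mallet head",box(H),np.median(H[:,2]))
cv2.imwrite("pics/f.png",np.hstack([cv2.resize(c["img"][95:275,110:440],None,fx=1.4,fy=1.4),camera("wrist")["img"][::2,::2][:200].repeat(1,0) if False else cv2.resize(camera("wrist")["img"],(320,252))]))
```

```text
t30.3 tcp [ 0.5048 -0.4681  0.2003] x [ 0.99  -0.141  0.005] z [ 0.084  0.562 -0.823] F [0.1 0.  0.6] gap 0.0855 j [-0.99  0.82  1.21  0.39  1.59  0.63]
tray floor 2697 [0.0013 0.0026 0.0045] [ 0.0007 -0.0001  1.    ]
in bin 1369 max z 0.11677367621179768 y range [0.0946 0.2573]
pin 0.0024438480586675077 floor obstruct max 0.0066353133145356374
mallet head ((537.0657958984375, -14.327985763549805), (50.20106506347656, 49.692691802978516), 0.8178712129592896) 0.089018086575269
```

View pics/f.png

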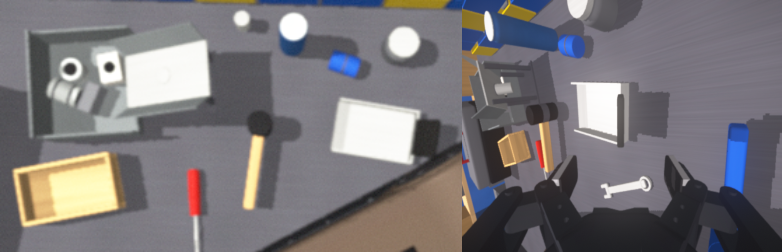

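```bash
python3 -c "
from cell import *
print(job_done())"
```

```text
the job is handed in; nothing more can be done
None
```

The job is done as asked and was handed in at about 30 s on the robot's clock. No verdict came back.

**Pin and mallet:** I pressed the pin down its axis with the mallet head until it met its hard stop at about 30 N. It then measured about 2.3 to 2.4 mm above the chute floor, against 2 mm nominal; the camera calibration is good to about 2 mm. The mallet stands on its face within a few millimetres of where it was.

**Parts:** Three of the four parts slid straight down when I tipped the tray. The hex bush hung up just above the flush pin, so I nudged it loose with the tray lip. No part was touched by the fingers. The last image shows all four parts in the scrap bin and the chute floor clear.

**Tray:** It is empty and flat on the bench at its old place (tilt under 0.1°).

**Other items:** In the last image the other things on the bench looked undisturbed. That was judged by eye; I did not measure each one.

One number stood out in the final check: the highest reading in the bin area was 117 mm, above the 110 mm sides. I took it to be the bin's 130 mm far wall and did not check further.

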